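# Nest the upturned bin lids on the stand

### The job

Collect the two coloured domed lids from their sloped holders and stack them, mouth up like the grey one, in the grey lid on its stand: the blue lid inside the grey lid first, then the yellow lid inside the blue one, each level with its knob centred in the lid below. Lower each lid until its knob just touches before letting go, neither dropping it nor pressing it down, leave the grey lid in place and do not disturb the other things on the counter.

Things in the scene. Friction and masses are not known exactly. Their poses are not given: they have to be found in the camera images.
- lid_grey_center (a point): Largest domed lid, bare metal, 140 dia, 0.3 kg, loose, mouth up on the stand. Shape: flat black knob (32 dia, 14 high) at the bottom, flat crown (56 dia) curving out to an upright skirt 16 high below the open rim; hollow, wall and crown 3 thick, 60 from knob foot to rim. Point: on the axis, half-way (30 to the rim plane, 30 to the knob foot); z points out of the mouth.
- lid_blue_center (a point): Blue domed lid, 128 dia, about 0.2 kg, loose. Same shape as the grey lid (wall 3, crown 3, skirt 16, 46 from crown to rim) but its flat knob (32 dia) is a stiff screw-in one that sticks out 14 to 28 below the crown: how far differs each time and is not given, so feel for the touch. Point: on the axis, 30 from the rim plane; z out of the mouth. Seated: 17 to 31 above the grey lid's point, rims likewise.
- lid_yellow_center (a point): Yellow domed lid, 116 dia, about 0.17 kg, loose. Same shape as the grey lid (wall 3, crown 3, skirt 16, 46 from crown to rim) but its flat knob (32 dia) is a stiff screw-in one that sticks out 14 to 28 below the crown: how far differs each time and is not given, so feel for the touch. Point: on the axis, 30 from the rim plane; z out of the mouth. Seated: 17 to 31 above the blue lid's point, rims likewise.
- lid_grey: The grey lid's body, origin at the knob foot.
- lid_blue: The blue lid's body, origin on the axis 60 from the rim plane.
- lid_yellow: The yellow lid's body, origin on the axis 60 from the rim plane.
- holder_blue: Fixed grey sloped holder 120x80; origin: underside centre. Its lid's mouth faces up and to the holder's -x, 40 deg from vertical. The rim's top point, on the +x side, 135 above the table, is free to pinch (one finger inside, one behind). Two pins under the skirt's low side reach near the rim: draw the lid out along its axis. Holds the blue lid; left or right.
- holder_yellow: Fixed grey sloped holder 120x80; origin: underside centre. Its lid's mouth faces up and to the holder's -x, 40 deg from vertical. The rim's top point, on the +x side, 135 above the table, is free to pinch (one finger inside, one behind). Two pins under the skirt's low side reach near the rim: draw the lid out along its axis. Holds the yellow lid; left or right.
- stand: Fixed dark steel ring stand, 100 dia foot, 30 high, with a 44 dia hole in its top. Origin: centre of its underside, on the table.
- carton: Small loose cardboard box 60x75x40 on the left; leave alone. Origin: underside centre.
- spanner: Loose spanner 160 long lying on the left; leave alone.
- jar: Loose jar, 60 dia, 85 high, beyond the stand; leave alone. Origin: underside centre.
- can: Loose can, 66 dia, 100 high, beyond the stand; leave alone. Origin: underside centre.
- screwdriver: Loose screwdriver 170 long lying beyond the stand; leave alone.
There are look-alikes about, which are no part of the job. What is shaped like the lid_grey but green or pink is not meant.

How it is judged:
By the outcome, as a careful person would: the job done as asked, in the order asked, and still so for the second after the job is handed in, with the robot touching nothing.
It also fails if it takes over 72 s, if anything falls off the work surface, if the arm or the gripper's body presses on something with over 40 N, if the wrist force passes 120 N, or if a joint passes its speed limit or range.

### The arm

A 7-joint arm with a two-finger parallel gripper is mounted at the origin on the work surface. World frame = base frame: x ahead of the robot, y to its left, z up, the work surface at z = 0. Lengths are in m, angles in rad, forces in N, time in s.
With the tool pointing down it reaches from about 0.425 to 0.925 m from the base axis. Payload 6.8 kg.
Tool frame: the origin (TCP) lies at the centre of the arm's flange, where the gripper is bolted on; the fingertips stand 173 mm ahead of it and the grasp point (between the pads) lies 155 mm ahead of it; z points along the fingers, y is the direction in which the jaws open and shut (so a half turn about z gives the same grasp; the last joint's range is limited). The gripper opens to 85 mm and grips with 20 to 120 N. Pads are 22 mm wide; open, the fingers measure 114 mm over their backs; the gripper's body (76 mm by 85 mm) begins 54 mm behind the grasp point. The pads swing forward as they close: fully open they stand 13 mm farther back than shut.
Start: joints at [1.102, 0.477, 0.022, 1.555, -0.011, 1.109, -0.083], TCP at [0.238, -0.632, 0.405] pointing down, gripper open.
Joint ranges: [-2.96, 2.96], [-0.34, 2.1], [-1.41, 1.46], [0.24, 2.44], [-1.37, 4.51], [0.17, 1.92], [-2.96, 2.96]. Speed limits (rad/s): [2.39, 2.39, 3.14, 3.14, 3.14, 3.14, 3.14].

### API

Orientations are given as a rotation vector (axis times angle).
In Python, from bench import readout, grab_frame, camera_model, r gives the robot as it stands.
- The arm moves only by the tool apply_moves, never from a script. Its argument "deltas" is a list of rows, each an object with "xyz": the shift along the world's x, y, z in m, a list of three; "turn": the turn about the world's z in rad. In form: [{"xyz": [dx, dy, dz], "turn": turn}, ...]. A call has 1 to 12 rows; each row shifts and turns the commanded pose from where the row before left it; what a row does not reach is not made up. A row lasts 1/12 s, in which the tool goes at most 41.7 mm and 7.16 degrees, less where a joint would pass 70% of its speed; a pose out of reach is approached as far as the arm can. A call with a gripper value outside its range is refused whole. "claw" is the gripper's target within -1 to 1 (shut at 1, half-way at 0, fully open at -1), set as the call begins (left out, the last holds). The fingers move at their own pace and stop on an object; "squeeze" is the grip in N (left out, the last holds). Time passes only in rows, so rows that do not move let the fingers close. It gives the time, the measured TCP pose, the force and the opening at its end, in the units of the state.
- readout.get_obs(): the state, without advancing time (a new reading comes with each control period).
- grab_frame(name): name is "scene" or "side" or "wrist"; returns the picture (384x512x3 uint8, red, green, blue); there is no depth.
- camera_model(name): a dict with "intrinsics" (3x3 intrinsics, pixels), "k1" (the pictures are not rectified: a ray, as slopes to the right and down, at radius r is drawn at 1 + k1 r^2 times it, then the intrinsics apply), "R" (3x3) and "t" (3): a world point X has camera coordinates R X + t. Camera axes: x right, y down, z forward; pixel columns grow to the right and rows downward; lengths in m; the calibration is good to about 2 mm. A picture is of the moment at which its call begins: read the wrist's pose just before it. camera_model takes no time and is no camera call; for the wrist camera it gives the pose at the moment of the call.
- r.hand_in(): hands the job in, once; it reports no verdict.
The state is a dict: "clock": time; "joints": joint angles; "qvel": joint speeds; "tau": joint torques, N m; "tcp_pos": TCP position; "orientation": TCP orientation; "contact_force": force on the tool from outside, world axes, zero at the start; "moment": the same for the moment, N m; "grip_width": finger opening in m.
Only numpy, scipy, OpenCV 4.12 (cv2) and the standard library are available. Lean on these libraries where they do the work, as an engineer would, in place of code of your own. Each camera call takes 0.05 s, during which the arm holds its last target.

## Working session

There is one attempt and no reset: what is moved stays moved. The work goes in short steps, Python scripts to look and compute and a tool call to move; the robot and the scene stay as the last step left them, time stands still between calls to the robot, and variables do not carry over. Pictures are saved under pics/ and viewed, and the job is handed in when it is done.

Besides the shell and the picture viewer there is one more tool, called as name(argument=value, ...), one argument or row to a line, values as JSON. apply_moves: Moves the arm, as the interface text tells. Its arguments: {"type":"object","properties":{"deltas":{"type":"array"},"claw":{"type":"number"},"squeeze":{"type":"number"}},"required":["deltas"]}

```bash
ls; mkdir -p pics; cat > h.py <<'E'
import numpy as np, cv2
from bench import readout, grab_frame, camera_model, r
def save(n,f,im): cv2.imwrite(f'pics/{f}.png',cv2.cvtColor(im,cv2.COLOR_RGB2BGR))
E
python3 - <<'E'
from h import *
o=readout.get_obs(); print(o)
for n in ['scene','side','wrist']:
    c=camera_model(n); print(n,c)
    im=grab_frame(n); save(n,n+'0',im); np.save(n+'0.npy',im)
    np.savez(n+'0cam.npz',**{k:np.array(v) for k,v in c.items()})
E
```

```text
pics
{'clock': 0.0, 'joints': array([ 1.10188904,  0.47783094,  0.02233093,  1.55643617, -0.01152508,
        1.10930754, -0.08311805]), 'qvel': array([-0.00100844,  0.00059742, -0.00136089, -0.00055183, -0.00109499,
        0.00113069, -0.00101099]), 'tau': array([ 8.20385485e-04, -5.96439207e+01,  1.60770804e+00, -2.81196213e+01,
        1.23272126e-02,  9.26942274e-03,  3.08589608e-05]), 'tcp_pos': array([ 0.23821663, -0.63128037,  0.40371102]), 'orientation': array([-3.08883722e+00, -5.63362967e-01,  6.95082359e-04]), 'contact_force': array([-0.27324581, -0.14358442, -0.41561549]), 'moment': array([0.007832  , 0.00370977, 0.03452729]), 'grip_width': 0.08563573017324583}
scene {'intrinsics': array([[433.64123067,   0.        , 253.42522436],
       [  0.        , 433.64123067, 192.94114459],
       [  0.        ,   0.        ,   1.        ]]), 'k1': -0.03250826177695313, 'R': array([[ 0.54403302,  0.83885251,  0.01882923],
       [ 0.48239229, -0.29433393, -0.82502437],
       [-0.68653168,  0.45792358, -0.56478336]]), 't': array([-0.29836378, -0.18891299,  1.82813429])}
side {'intrinsics': array([[441.94389438,   0.        , 251.21740076],
       [  0.        , 441.94389438, 192.91232239],
       [  0.        ,   0.        ,   1.        ]]), 'k1': -0.002432229986530453, 'R': array([[-0.99013038, -0.14013214,  0.00219259],
       [-0.07790777,  0.53733276, -0.83976418],
       [ 0.1164998 , -0.83164685, -0.54294688]]), 't': array([0.54737496, 0.08979111, 1.10963867])}
wrist {'intrinsics': array([[335.93443162,   0.        , 255.37422542],
       [  0.        , 335.93443162, 191.43446015],
       [  0.        ,   0.        ,   1.        ]]), 'k1': -0.033703517433807846, 'R': array([[ 0.35227109, -0.93589688, -0.00145333],
       [-0.90137543, -0.3396943 ,  0.26857053],
       [-0.251848  , -0.09329964, -0.96325893]]), 't': array([-0.67402525, -0.03448055,  0.37997783])}
```

View pics/scene0.png

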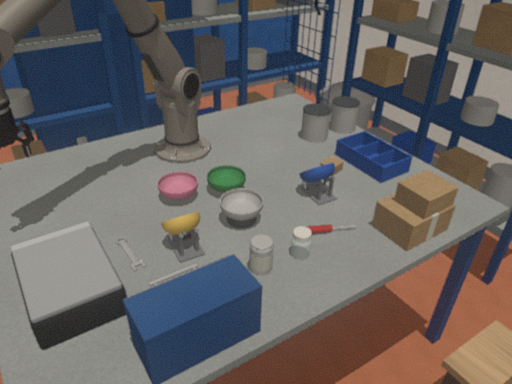

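View pics/side0.png

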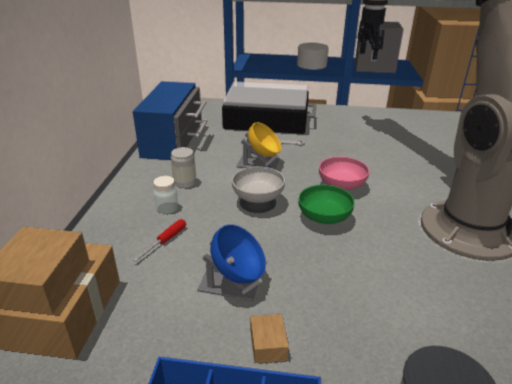

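View pics/wrist0.png

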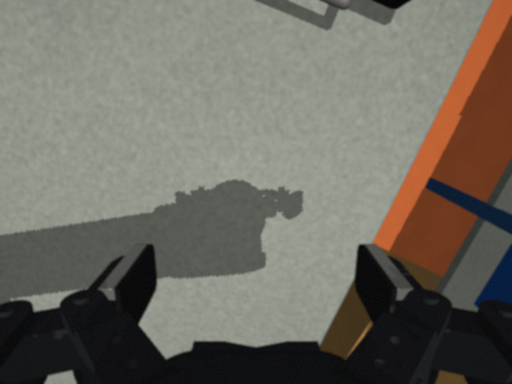

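Candidates: blue lid, scene (318,174) and side (237,255). Yellow lid, scene (182,223) and side (264,140). Grey lid on its stand, scene (241,206) and side (258,187). Decoys: green (226,179) and pink (178,187) bowls. Not lids: blue bin (372,155), blue box (197,315). I'll choose the tilted blue and yellow dishes on holders, and the grey one on the dark stand.

```bash
cat >> h.py <<'E'
def und(c,p):
    K=c['intrinsics'];k1=float(c['k1'])
    return cv2.undistortPoints(np.array(p,float).reshape(-1,1,2),K,np.array([k1,0,0,0.]))[:,0]
def ray(c,p):
    u=und(c,p); d=np.c_[u,np.ones(len(u))]@c['R']; d/=np.linalg.norm(d,axis=1)[:,None]
    return -c['R'].T@c['t'],d
def plane(c,p,z):
    o,d=ray(c,p); return o+d*((z-o[2])/d[:,2])[:,None]
def tri(c1,p1,c2,p2):
    o1,d1=ray(c1,[p1]);o2,d2=ray(c2,[p2]);d1=d1[0];d2=d2[0]
    A=np.c_[d1,-d2]; s=np.linalg.lstsq(A,o2-o1,rcond=None)[0]
    a=o1+s[0]*d1;b=o2+s[1]*d2
    return (a+b)/2,np.linalg.norm(a-b)
def proj(c,X):
    X=np.atleast_2d(X)@c['R'].T+c['t']; u=X[:,:2]/X[:,2:]; u=u*(1+float(c['k1'])*(u**2).sum(1))[:,None]
    return u*c['intrinsics'][0,0]+c['intrinsics'][:2,2]
def load(n): return np.load(n+'.npy'),dict(np.load(n+'cam.npz'))
def shot(n,f):
    c=camera_model(n); im=grab_frame(n); np.save(f+'.npy',im); np.savez(f+'cam.npz',**{k:np.array(v) for k,v in c.items()}); save(n,f,im); return im,c
def mask(im,col):
    h=cv2.cvtColor(im,cv2.COLOR_RGB2HSV)
    lo,hi={'blue':((108,150,60),(125,255,255)),'yellow':((18,150,60),(32,255,255))}[col]
    return cv2.inRange(h,lo,hi)
def crop(f,im,x0,y0,x1,y1,s): save(0,f,cv2.resize(im[y0:y1,x0:x1],None,fx=s,fy=s,interpolation=cv2.INTER_CUBIC))
E
python3 - <<'E'
from h import *
A,ca=load('scene0');B,cb=load('side0')
for col,ra,rb in [('blue',(290,150,350,210),(195,210,285,305)),('yellow',(150,195,215,250),(235,110,300,175))]:
    ms=[]
    for im,rr in((A,ra),(B,rb)):
        m=np.zeros(im.shape[:2],np.uint8); x0,y0,x1,y1=rr; m[y0:y1,x0:x1]=mask(im,col)[y0:y1,x0:x1]
        ys,xs=np.nonzero(m); ms.append((xs.mean(),ys.mean())); print(col,len(xs),xs.min(),xs.max(),ys.min(),ys.max())
    print(ms,tri(ca,ms[0],cb,ms[1]))
for n,p in (('grey',(241,206)),): print(plane(ca,[p],0.06))
print(tri(ca,(241,198),cb,(258,180)))
crop('b0',B,170,200,300,310,4);crop('a0',A,140,150,360,280,3)
crop('y0',B,220,100,320,180,5)
E
```

```text
blue 100 308 349 150 175
blue 2313 211 264 225 282
[(np.float64(328.81), np.float64(165.18)), (np.float64(237.46865542585388), np.float64(254.36057068741894))] (array([0.54488666, 0.30866218, 0.10537771]), np.float64(0.019737897573055788))<stdin>:7: RuntimeWarning: Mean of empty slice.
  ret = ret.dtype.type(ret / rcount)
Traceback (most recent call last):
ValueError: zero-size array to reduction operation minimum which has no identity
```

```bash
python3 - <<'E'
from h import *
A,ca=load('scene0');B,cb=load('side0')
ha=cv2.cvtColor(A,cv2.COLOR_RGB2HSV);hb=cv2.cvtColor(B,cv2.COLOR_RGB2HSV)
print(ha[223,175:190:3],ha[172,312:326:4],hb[140,255:275:4],hb[200:203,262])
crop('b0',B,170,200,300,310,4);crop('a0',A,140,150,360,280,3)
crop('y0',B,220,100,320,180,5)
print(tri(ca,(241,198),cb,(258,180)))
E
```

```text
[[ 22 136 186]
 [ 21 140 184]
 [ 21 137 183]
 [ 22 139 176]
 [ 21 139 169]] [[111 144 129]
 [110 140 135]
 [111 153 130]
 [111 142 126]] [[ 21 201 178]
 [ 21 201 161]
 [ 21 201 213]
 [ 21 197 225]
 [ 21 199 224]] [[13 23 98]
 [15 22 91]
 [18 18 71]]
(array([ 0.53728216, -0.03868981,  0.07586795]), np.float64(0.008113488956446327))
```

View pics/b0.png

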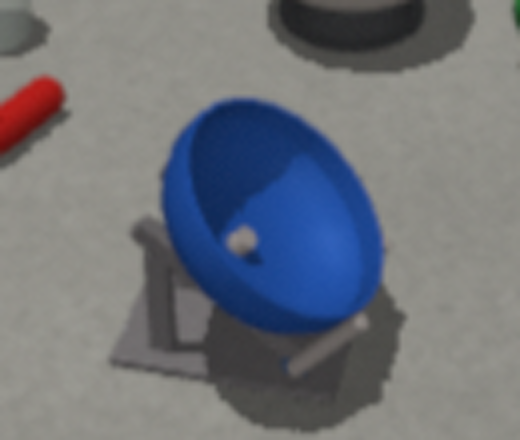

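View pics/a0.png

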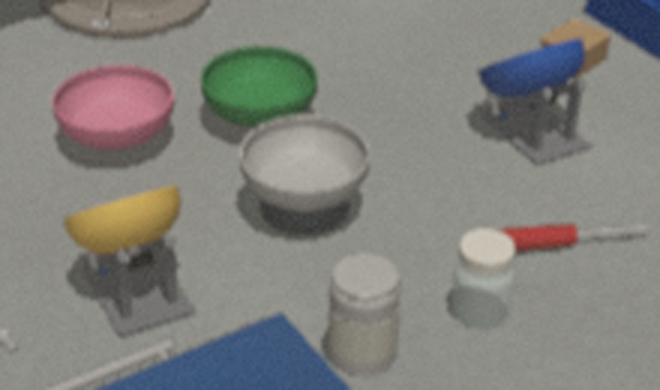

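View pics/y0.png

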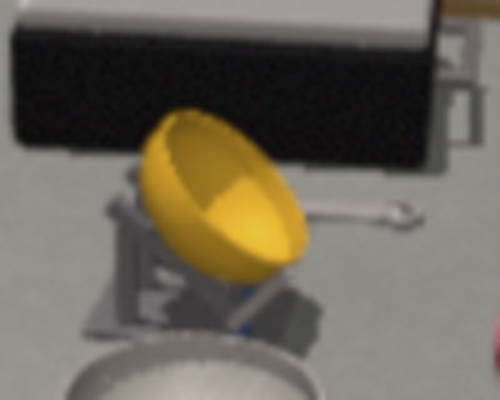

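```bash
python3 - <<'E'
from h import *
from scipy.spatial.transform import Rotation as Ro
c=camera_model('wrist');o=readout.get_obs()
T=Ro.from_rotvec(o['orientation']).as_matrix()
cc=-c['R'].T@c['t']; print(T); print('cam in tool',T.T@(cc-o['tcp_pos']),'axes\n',(c['R']@T))
A,ca=load('scene0');B,cb=load('side0')
for im,c,z in((A,ca,0),):
  for n,p in (('redtip',(355,228)),('jar',(302,255)),('can',(261,270)),('yel',(182,223)),('carton',(332,165))): print(n,plane(c,[p],z))
# lid rim extreme points: ellipse in side view
for col,rr in(('blue',(195,210,285,305)),('yellow',(235,110,300,175))):
    h=cv2.cvtColor(B,cv2.COLOR_RGB2HSV); m=cv2.inRange(h,(105,120,40),(125,255,255)) if col=='blue' else cv2.inRange(h,(15,100,60),(32,255,255))
    k=np.zeros_like(m);x0,y0,x1,y1=rr;k[y0:y1,x0:x1]=m[y0:y1,x0:x1]
    ys,xs=np.nonzero(k);print(col,xs.min(),xs.max(),ys.min(),ys.max(),xs[ys==ys.min()].mean())
    p=(xs[ys==ys.min()].mean(),ys.min()); print(plane(cb,[p],.135), plane(cb,[(xs.mean(),ys.mean())],.09))
E
```

```text
[[ 9.35613979e-01  3.53024205e-01 -6.26389597e-04]
 [ 3.53024736e-01 -9.35613107e-01  1.28471521e-03]
 [-1.32522751e-04 -1.42312853e-03 -9.99998979e-01]]
cam in tool [ 6.83258033e-02 -8.17411871e-05  2.94966075e-02] axes
 [[-8.10703483e-04  9.99999648e-01 -2.16436181e-04]
 [-9.63300769e-01 -8.39048040e-04 -2.68423034e-01]
 [-2.68423121e-01 -9.11834926e-06  9.63301110e-01]]
redtip [[0.7773867  0.24509024 0.        ]]
jar [[ 7.87527180e-01  1.81534013e-02 -1.11022302e-16]]
can [[ 7.75130790e-01 -1.21167467e-01 -1.11022302e-16]]
yel [[ 4.60258385e-01 -2.20219060e-01  1.11022302e-16]]
carton [[0.43386708 0.44979076 0.        ]]
blue 211 265 225 282 230.5
[[0.56072295 0.24635506 0.135     ]] [[0.54108469 0.28183986 0.09      ]]
yellow 248 281 122 156 257.0
[[ 0.57369954 -0.26925982  0.135     ]] [[ 0.55057221 -0.24589276  0.09      ]]
```

apply_moves(
  deltas=[
    {"xyz": [0.0265, 0.029, 0.003], "turn": 0.11},
    {"xyz": [0.0265, 0.029, 0.003], "turn": 0.11},
    {"xyz": [0.0265, 0.029, 0.003], "turn": 0.11},
    {"xyz": [0.0265, 0.029, 0.003], "turn": 0.11},
    {"xyz": [0.0265, 0.029, 0.003], "turn": 0.11},
    {"xyz": [0.0265, 0.029, 0.003], "turn": 0.11},
    {"xyz": [0.0265, 0.029, 0.003], "turn": 0.11},
    {"xyz": [0.0265, 0.029, 0.003], "turn": 0.11},
    {"xyz": [0.0265, 0.029, 0.003], "turn": 0.11},
    {"xyz": [0.0265, 0.029, 0.003], "turn": 0.11},
    {"xyz": [0.0265, 0.029, 0.003], "turn": 0.11},
    {"xyz": [0, 0, 0], "turn": 0},
  ],
)

```text
clock: 1.15
tcp_pos: [0.5353, -0.304, 0.4385]
orientation: [2.202, 2.241, 0.01]
contact_force: [0.4, 0.8, 0.6]
grip_width: 0.0857
```

```bash
python3 - <<'E'
from h import *
o=readout.get_obs(); print(o['tcp_pos'],o['orientation'],o['clock'],o['joints'],o['contact_force'])
shot('wrist','w1')
E
```

```text
[ 0.53529286 -0.30403191  0.43851696] [2.2016962  2.24077954 0.01011865] 1.15 [ 0.69737204  0.3764095  -0.36875562  1.64618728  0.13973833  1.14308041
  0.31204939] [0.41214425 0.81138162 0.56556499]
```

View pics/w1.png

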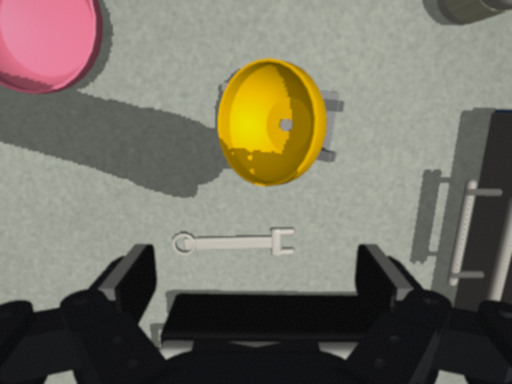

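```bash
python3 - <<'E'
from h import *
im,c=load('w1'); crop('w1c',im,200,40,360,210,4)
h=cv2.cvtColor(im,cv2.COLOR_RGB2HSV); print(h[120,215:335:6])
E
```

```text
[[ 47  15 119]
 [ 23 255 222]
 [ 23 255 221]
 [ 26 255 235]
 [ 27 255 235]
 [ 28 255 235]
 [ 28 255 235]
 [ 27 255 235]
 [ 26 255 235]
 [ 23 255 220]
 [ 23 255 219]
 [ 21 136 152]
 [ 19  27 151]
 [ 23 255 148]
 [ 23 255 147]
 [ 23 255 146]
 [ 23 255 128]
 [ 24 255 227]
 [ 23 255 203]
 [ 40   5 143]]
```

View pics/w1c.png

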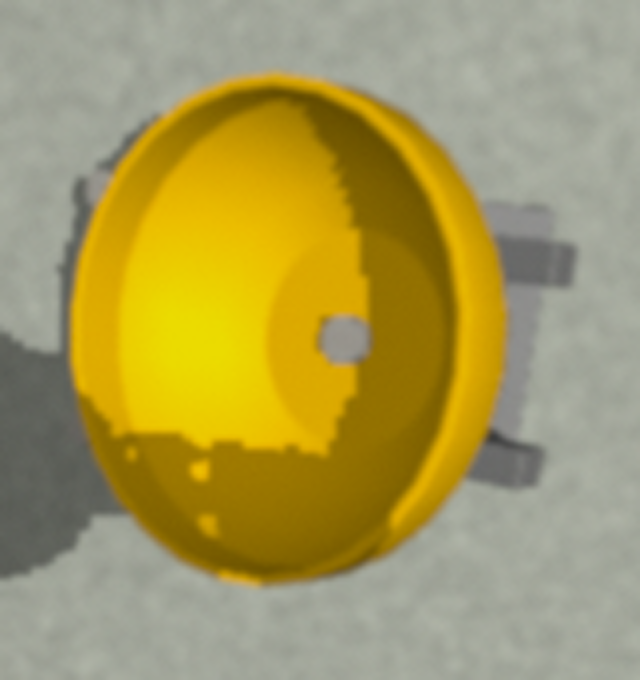

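```bash
cat >> h.py <<'E'
from scipy.optimize import least_squares
def lid_pose(im,c,col,R,roi,phi0,th=np.radians(40),ztop=.135,span=95):
    h=cv2.cvtColor(im,cv2.COLOR_RGB2HSV)
    m=cv2.inRange(h,(105,110,30),(125,255,255)) if col=='blue' else cv2.inRange(h,(15,100,40),(34,255,255))
    x0,y0,x1,y1=roi;k=np.zeros_like(m);k[y0:y1,x0:x1]=m[y0:y1,x0:x1]
    cs,_=cv2.findContours(k,cv2.RETR_EXTERNAL,cv2.CHAIN_APPROX_NONE); q=max(cs,key=cv2.contourArea)[:,0].astype(float)
    zc=ztop-R*np.sin(th)
    o,d=ray(c,q)
    X0=plane(c,[q.mean(0)],zc)[0]
    def pts(v):
        phi=v[2]; hx=np.array([np.cos(phi),np.sin(phi),0]); s=hx*np.cos(th)+np.array([0,0,np.sin(th)]); y=np.array([-np.sin(phi),np.cos(phi),0]); n=np.cross(s,y)
        C=np.array([v[0],v[1],zc]); t=((C-o)@n)/(d@n); P=o+d*t[:,None]-C
        return P@s,P@y
    v=np.array([X0[0],X0[1],phi0])
    for i in range(3):
        a,b=pts(v); ang=np.degrees(np.arctan2(b,-a)); sel=abs(ang)<span
        if i>0: sel&=abs(np.hypot(a,b)-R)<.003
        f=lambda v:(np.hypot(*[t[sel] for t in pts(v)])-R)
        v=least_squares(f,v,loss='soft_l1',f_scale=.001).x
    res=f(v); hx=np.array([np.cos(v[2]),np.sin(v[2])])
    print(col,'C',v[:2].round(4),zc,'phi deg',np.degrees(v[2]).round(1),'rms mm',1e3*np.sqrt((res**2).mean()),sel.sum(),'top P',(v[:2]+hx*R*np.cos(th)).round(4))
    return v
E
python3 - <<'E'
from h import *
im,c=load('w1')
for sp in(70,95): v=lid_pose(im,c,'yellow',.058,(200,40,345,200),0.1,span=sp)
P=plane(c,[(200+575/4,40+262/4),(200+540/4,40+468/4)],.07);d=P[0]-P[1];print(P,np.degrees(np.arctan2(-d[0],d[1])))
E
```

```text
yellow C [ 0.5425 -0.2547] 0.09771831863818073 phi deg -9.6 rms mm 0.5525440001175814 119 top P [ 0.5863 -0.2621]
yellow C [ 0.5422 -0.2577] 0.09771831863818073 phi deg -3.3 rms mm 0.7528680351264138 160 top P [ 0.5866 -0.2603]
[[ 0.62322267 -0.23970719  0.07      ]
 [ 0.61849881 -0.29098461  0.07      ]] -5.263432120951094
```

```bash
python3 - <<'E'
from h import *
im,c=load('w1')
for h in (0.043,.038):
  N=plane(c,[(286,125)],.0977-h*np.cos(np.radians(40)))[0]; print(N, h*np.sin(np.radians(40)))
print(plane(c,[(200+590/4*0+552/4,40+205/4)],0.0))
# pillars shadow/base
E
```

```text
[ 0.56756291 -0.26006726  0.06476009] 0.027639867216521185
[ 0.56719447 -0.25979602  0.06859031] 0.02442592916808849
[[ 0.63342186 -0.22440718  0.        ]]
```

The wrist view shows the yellow lid's rim centred near (272,122) and its crown screw end at (286,125). Its top point is at about (0.586,-0.261), yaw about -7°. Next is a look at the grey lid.

apply_moves(
  deltas=[
    {"xyz": [0, 0.035, 0], "turn": 0},
    {"xyz": [0, 0.035, 0], "turn": 0},
    {"xyz": [0, 0.035, 0], "turn": 0},
    {"xyz": [0, 0.035, 0], "turn": 0},
    {"xyz": [0, 0.035, 0], "turn": 0},
    {"xyz": [0, 0.035, 0], "turn": 0},
    {"xyz": [0, 0, 0], "turn": 0},
    {"xyz": [0, 0, 0], "turn": 0},
  ],
)

```text
clock: 1.87
tcp_pos: [0.5295, -0.1011, 0.4378]
orientation: [-2.218, -2.224, 0.0]
contact_force: [-0.6, -0.7, 0.9]
grip_width: 0.0852
```

```bash
python3 - <<'E'
from h import *
o=readout.get_obs(); print(o['tcp_pos'],o['qvel'].round(4))
shot('wrist','w2')
E
```

```text
[ 0.52952612 -0.10106125  0.4377523 ] [ 0.0381  0.0116  0.0558 -0.0135  0.0177  0.0015  0.0118]
```

View pics/w2.png

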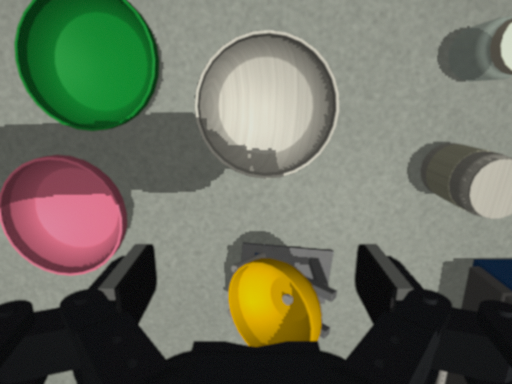

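apply_moves(
  deltas=[
    {"xyz": [0, 0.04, 0], "turn": 0},
    {"xyz": [0, 0.04, 0], "turn": 0},
    {"xyz": [0, 0.04, 0], "turn": 0},
    {"xyz": [0, 0.04, 0], "turn": 0},
    {"xyz": [0, 0.04, 0], "turn": 0},
    {"xyz": [0, 0.04, 0], "turn": 0},
    {"xyz": [0, 0.04, 0], "turn": 0},
    {"xyz": [0, 0.04, 0], "turn": 0},
    {"xyz": [0, 0, 0], "turn": 0},
    {"xyz": [0, 0, 0], "turn": 0},
  ],
)

```text
clock: 2.75
tcp_pos: [0.5301, 0.2183, 0.4373]
orientation: [-2.219, -2.223, 0.0]
contact_force: [0.1, -0.4, 0.6]
grip_width: 0.0855
```

```bash
python3 - <<'E'
from h import *
o=readout.get_obs(); print(o['tcp_pos'],o['qvel'].round(4))
shot('wrist','w3')
E
```

```text
[0.53010222 0.21826157 0.43729432] [ 0.0485 -0.0142  0.0513  0.0211  0.0106  0.0063  0.0125]
```

View pics/w3.png

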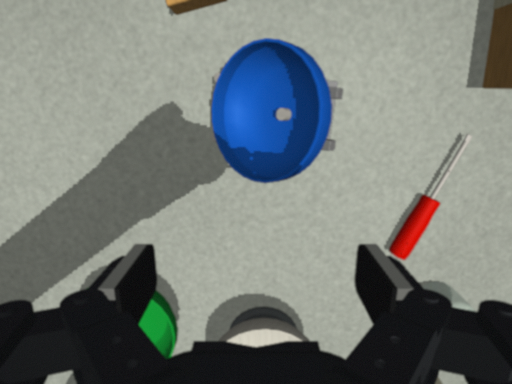

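```bash
python3 - <<'E'
from h import *
im,c=load('w2')
g=cv2.GaussianBlur(cv2.cvtColor(im,cv2.COLOR_RGB2GRAY),(3,3),0).astype(float)
pts=[]
for a in np.radians(np.arange(0,360,5)):
    rr=np.arange(66,80,.5); x=267+rr*np.cos(a);y=104+rr*np.sin(a)
    s=cv2.remap(g.astype(np.float32),x.astype(np.float32)[None],y.astype(np.float32)[None],1)[0]
    i=np.argmin(np.diff(s)); pts.append((x[i],y[i]))
for z in(.074,.076,.078):
    P=plane(c,pts,z)[:,:2]
    f=lambda v:np.hypot(*(P-v[:2]).T)-v[2]
    s=least_squares(f,[.53,-.04,.07],loss='soft_l1',f_scale=.001); print(z,s.x.round(4),np.sqrt((f(s.x)**2).mean()))
im,c=load('w3')
for sp in(60,80,95): v=lid_pose(im,c,'blue',.064,(190,25,350,195),0,span=sp)
h=.041;print(plane(c,[(284,114.5)],.0939-h*np.cos(np.radians(40))),h*np.sin(np.radians(40)))
P=plane(c,[(342,93),(335,144)],.07);d=P[0]-P[1];print(P,np.degrees(np.arctan2(-d[0],d[1])))
crop('w3c',im,195,25,355,195,4)
E
```

```text
0.074 [ 0.5408 -0.0414  0.0692] 0.002241588839900811
0.076 [ 0.5408 -0.0413  0.0688] 0.002226556292918403
0.078 [ 0.5407 -0.0412  0.0684] 0.0022115290788189993
blue C [0.5345 0.2759] 0.0938615929800615 phi deg -9.0 rms mm 0.5325288903777328 117 top P [0.5829 0.2683]
blue C [0.5344 0.2742] 0.0938615929800615 phi deg -6.3 rms mm 0.6231249741960281 149 top P [0.5831 0.2688]
blue C [0.5343 0.2732] 0.0938615929800615 phi deg -4.5 rms mm 0.7263865256216195 177 top P [0.5832 0.2694]
[[0.55884874 0.27053759 0.06249218]] 0.02635429199714811
[[0.61405858 0.29151081 0.07      ]
 [0.61027621 0.24199943 0.07      ]] -4.368560326863958
```

View pics/w3c.png

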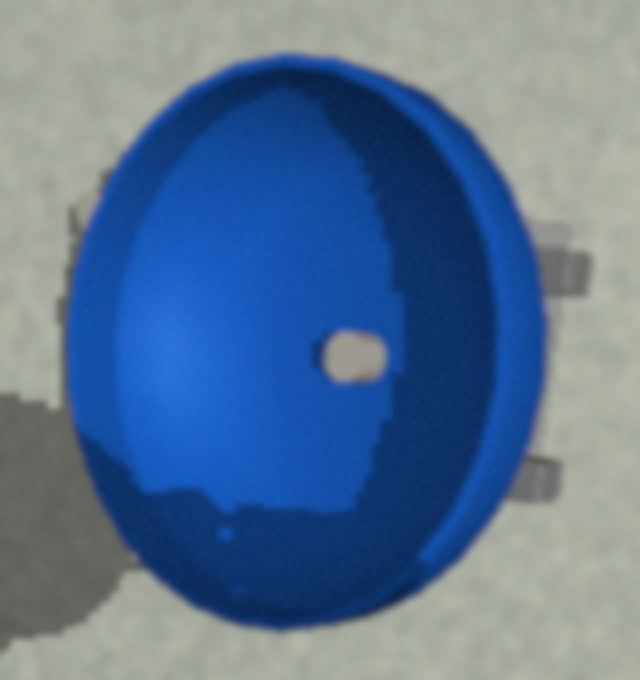

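```bash
python3 - <<'E'
from h import *
from scipy.spatial.transform import Rotation as Ro
im,c=load('w3'); crop('f3',im,330,220,450,330,5)
T=Ro.from_rotvec([-2.219,-2.223,0]).as_matrix()
for p,y in (((359,246),.0428),((382,246),.0428),((355,312),.0428),((155,247),-.0428)):
    u=und(c,[p])[0]; 
    d=np.array([0,0,0.]); # cam axes in tool
    M=np.array([[0,1,0],[-.9633,0,-.2684],[-.2684,0,.9633]])
    d=np.r_[u,1]@M; o=np.array([.0683,0,.0295]); t=(y-o[1])/d[1]; print(p,o+t*d)
E
```

```text
(359, 246) [0.00950372 0.0428     0.15655616]
(382, 246) [0.0202325  0.0428     0.13330152]
(355, 312) [-0.02004324  0.0428      0.1535906 ]
(155, 247) [ 0.00718184 -0.0428      0.16058077]
```

View pics/f3.png

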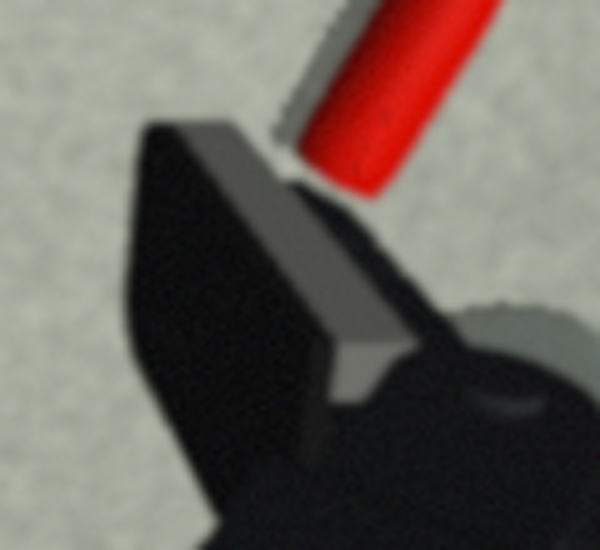

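apply_moves(
  deltas=[
    {"xyz": [0.014, 0.0126, 0], "turn": -0.035},
    {"xyz": [0.014, 0.0126, -0.01], "turn": -0.035},
    {"xyz": [0.014, 0.0126, -0.02], "turn": -0.035},
    {"xyz": [0.0139, 0.0126, -0.03], "turn": 0},
    {"xyz": [0, 0, -0.03], "turn": 0},
    {"xyz": [0, 0, -0.02], "turn": 0},
    {"xyz": [0, 0, 0], "turn": 0},
    {"xyz": [0, 0, 0], "turn": 0},
    {"xyz": [0, 0, 0], "turn": 0},
  ],
)

```text
clock: 3.55
tcp_pos: [0.5869, 0.2663, 0.3292]
orientation: [2.337, 2.098, 0.002]
contact_force: [-0.5, 0.7, -0.2]
grip_width: 0.0853
```

```bash
python3 - <<'E'
from h import *
o=readout.get_obs(); print(o['tcp_pos'],o['orientation'],o['qvel'].round(4))
im,c=shot('wrist','w4')
p=proj(c,[[.583,.2690,.135]]);print(p)
im2,c2=shot('side','s4');crop('s4c',im2,150,100,350,300,3)
E
```

```text
[0.58686254 0.26633406 0.32915864] [2.33696035 2.09778559 0.00235805] [-0.0077 -0.0183 -0.0156 -0.0135 -0.0005 -0.006  -0.0011]
[[246.47713836 228.35378633]]
```

View pics/w4.png

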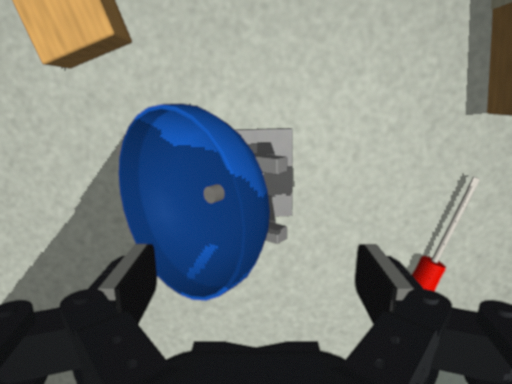

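View pics/s4c.png

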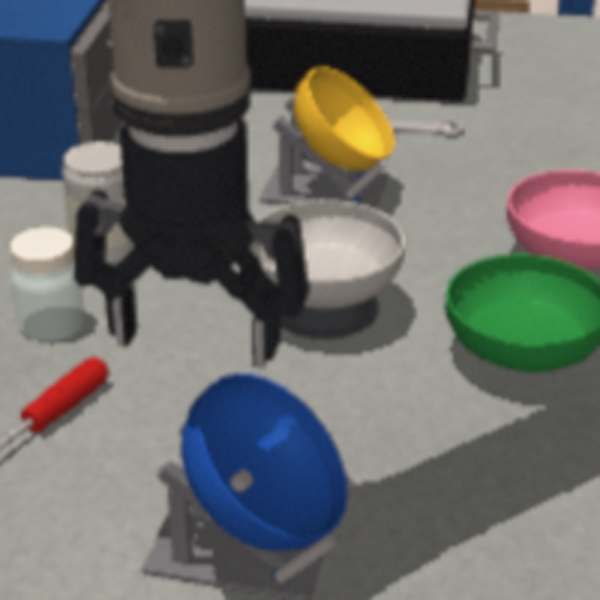

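```bash
python3 - <<'E'
from h import *
im,c=load('w4');i3,c3=load('w3')
v=lid_pose(im,c,'blue',.064,(110,90,280,243),-.1,span=95)
v=lid_pose(im,c,'blue',.064,(110,90,280,243),-.1,span=70)
def nub(im,r):
    x0,y0,x1,y1=r;h=cv2.cvtColor(im[y0:y1,x0:x1],cv2.COLOR_RGB2HSV);ys,xs=np.nonzero(h[...,1]<90);return xs.mean()+x0,ys.mean()+y0
a=nub(i3,(270,100,298,130));b=nub(im,(200,180,230,208));print(a,b,tri(c3,a,c,b))
im2=im.copy()
for p in proj(c,[[.583,.269,.135]]): cv2.circle(im2,tuple(int(t) for t in p),2,(255,0,0),-1)
crop('w4c',im2,110,90,300,310,3)
E
```

```text
blue C [0.5335 0.2724] 0.0938615929800615 phi deg -4.5 rms mm 0.4397281288197814 158 top P [0.5823 0.2686]
blue C [0.5334 0.2718] 0.0938615929800615 phi deg -3.9 rms mm 0.45913988160282454 132 top P [0.5823 0.2685]
(np.float64(282.95705521472394), np.float64(113.77914110429448)) (np.float64(213.4717607973422), np.float64(193.25581395348837)) (array([0.55756191, 0.27134111, 0.06592913]), np.float64(0.00015099863624303412))
```

View pics/w4c.png

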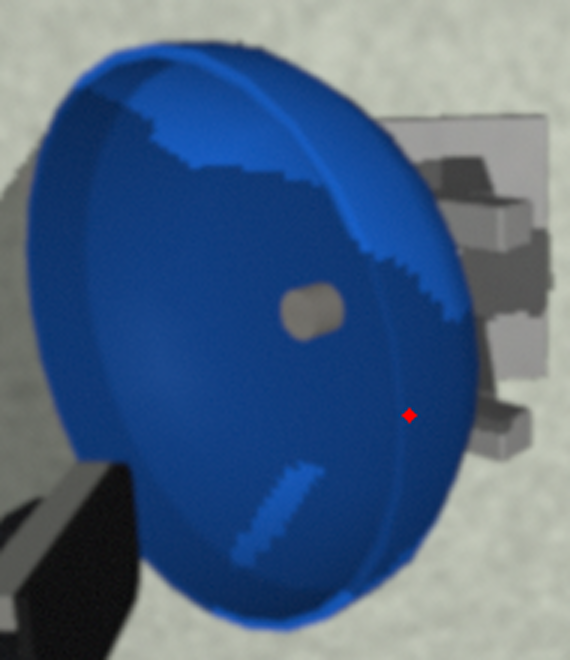

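apply_moves(
  deltas=[
    {"xyz": [-0.001, 0.0012, -0.01], "turn": 0.026},
    {"xyz": [-0.001, 0.001, -0.01], "turn": 0},
    {"xyz": [0, 0, -0.0117], "turn": 0},
    {"xyz": [0, 0, 0], "turn": 0},
    {"xyz": [0, 0, 0], "turn": 0},
    {"xyz": [0, 0, 0], "turn": 0},
  ],
)

```text
clock: 4.15
tcp_pos: [0.5837, 0.2701, 0.2958]
orientation: [-2.307, -2.132, 0.001]
contact_force: [-0.6, 0.3, 0.3]
grip_width: 0.0857
```

apply_moves(
  deltas=[
    {"xyz": [0, 0, 0], "turn": 0},
  ],
)

```text
clock: 4.23
tcp_pos: [0.5839, 0.2702, 0.2963]
orientation: [2.307, 2.132, 0.001]
contact_force: [-0.2, -0.1, 0.1]
grip_width: 0.0852
```

apply_moves(
  deltas=[
    {"xyz": [0.001, -0.0015, 0.001], "turn": 0},
    {"xyz": [0, 0, 0], "turn": 0},
    {"xyz": [0, 0, 0], "turn": 0},
    {"xyz": [0, 0, 0], "turn": 0},
    {"xyz": [0, 0, 0], "turn": 0},
    {"xyz": [0, 0, 0], "turn": 0},
  ],
  claw=0.7,
  squeeze=20,
)

```text
clock: 4.73
tcp_pos: [0.5847, 0.2685, 0.297]
orientation: [2.307, 2.132, 0.0]
contact_force: [-1.1, -0.5, 0.3]
grip_width: 0.0134
```

```bash
python3 - <<'E'
from h import *
im,c=shot('wrist','w5'); crop('w5c',im,120,120,400,384,2)
im2,c2=shot('side','s5');crop('s5c',im2,170,130,310,310,3)
E
```

```text
(no output)
```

View pics/w5c.png

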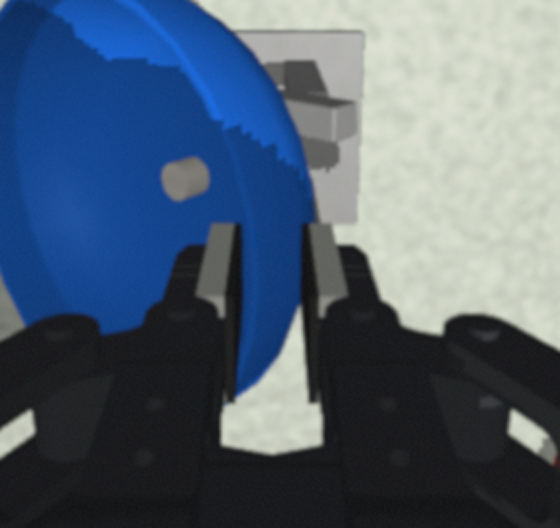

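View pics/s5c.png

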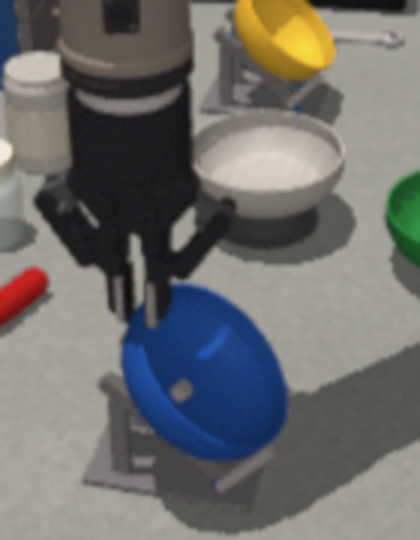

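The fingers straddle the rim's top point (crop around (240,300)). Closing gently now.

apply_moves(
  deltas=[
    {"xyz": [0, 0, 0], "turn": 0},
    {"xyz": [0, 0, 0], "turn": 0},
  ],
  claw=1,
  squeeze=20,
)

```text
clock: 5.0
tcp_pos: [0.5847, 0.2684, 0.2967]
orientation: [2.307, 2.132, -0.0]
contact_force: [0.9, -0.7, -2.7]
grip_width: 0.0053
```

```bash
python3 - <<'E'
from h import *
im,c=shot('wrist','w6'); crop('w6c',im,120,120,400,384,2)
im2,c2=shot('side','s6');crop('s6c',im2,170,130,310,310,3)
o=readout.get_obs();print(o['contact_force'],o['moment'],o['grip_width'])
E
```

```text
[-0.19021759  0.29902297 -0.10197836] [-0.05115324  0.28750935 -0.02868228] 0.0026786226115401417
```

View pics/w6c.png

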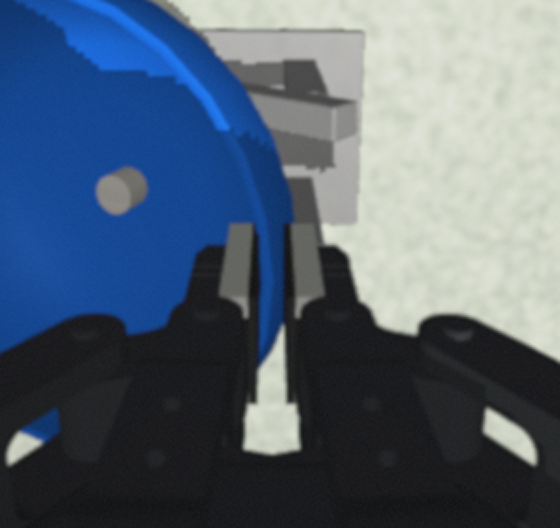

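View pics/s6c.png

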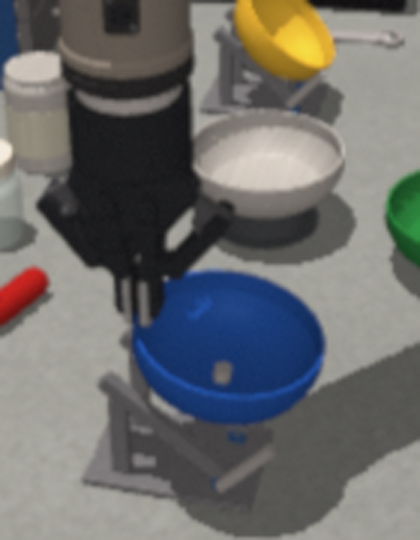

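It levelled itself out of the holder as the pads closed (width 2.7 mm, wall 3). Firming the grip and drawing out along the old axis.

apply_moves(
  deltas=[
    {"xyz": [0, 0, 0], "turn": 0},
    {"xyz": [0, 0, 0], "turn": 0},
    {"xyz": [-0.003, 0, 0.006], "turn": 0},
    {"xyz": [-0.005, 0, 0.01], "turn": 0},
    {"xyz": [-0.005, 0, 0.015], "turn": 0},
    {"xyz": [-0.005, 0, 0.02], "turn": 0},
    {"xyz": [0, 0, 0.025], "turn": 0},
    {"xyz": [0, 0, 0.025], "turn": 0},
    {"xyz": [0, 0, 0.02], "turn": 0},
    {"xyz": [0, 0, 0], "turn": 0},
    {"xyz": [0, 0, 0], "turn": 0},
    {"xyz": [0, 0, 0], "turn": 0},
  ],
  claw=1,
  squeeze=50,
)

```text
clock: 6.1
tcp_pos: [0.5661, 0.2684, 0.4178]
orientation: [2.307, 2.132, -0.001]
contact_force: [0.1, -0.6, -3.2]
grip_width: 0.0015
```

```bash
python3 - <<'E'
from h import *
o=readout.get_obs();print(o['tcp_pos'],o['contact_force'],o['moment'],o['grip_width'])
im,c=shot('wrist','w7'); crop('w7c',im,0,80,400,384,2)
im2,c2=shot('side','s7');crop('s7c',im2,150,60,350,310,3)
E
```

```text
[0.56606927 0.26836492 0.41775815] [ 0.07543667 -0.59615062 -3.17965136] [ 0.00192037 -0.14723673 -0.02035217] 0.001451370620979182
```

View pics/w7.png

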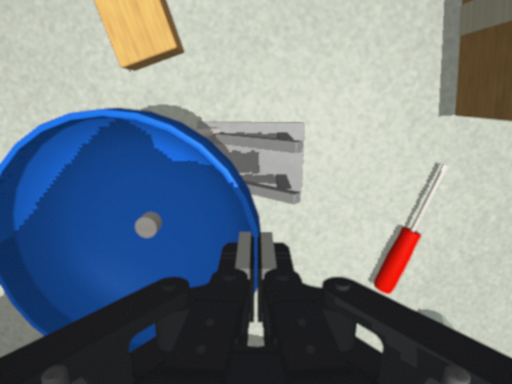

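View pics/s7c.png

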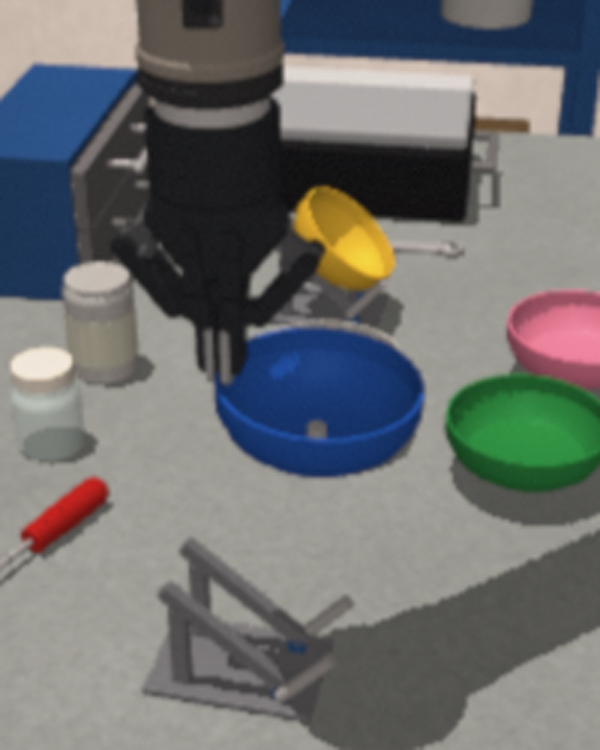

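```bash
cat >> h.py <<'E'
def held(im,c,col,R,roi,X0,tilt=True,excl=None,sidefar=None):
    h=cv2.cvtColor(im,cv2.COLOR_RGB2HSV)
    m=cv2.inRange(h,(100,110,30),(125,255,255)) if col=='blue' else cv2.inRange(h,(15,100,40),(34,255,255))
    x0,y0,x1,y1=roi;k=np.zeros_like(m);k[y0:y1,x0:x1]=m[y0:y1,x0:x1]
    cs,_=cv2.findContours(k,cv2.RETR_EXTERNAL,cv2.CHAIN_APPROX_NONE); q=max(cs,key=cv2.contourArea)[:,0].astype(float)
    q=q[(q[:,0]>x0+1)&(q[:,0]<x1-2)&(q[:,1]>y0+1)&(q[:,1]<y1-2)]
    if excl is not None: q=q[excl(q)]
    o,d=ray(c,q)
    def f(v):
        n=np.array([v[3],v[4],1.]) if tilt else np.array([0,0,1.]); n/=np.linalg.norm(n)
        t=((v[:3]-o)@n)/(d@n); P=o+d*t[:,None]-v[:3]
        return np.linalg.norm(P,axis=1)-R
    v=np.r_[X0,0,0] if tilt else np.array(X0,float)
    s=least_squares(f,v,loss='soft_l1',f_scale=.0007); v=s.x
    e=f(v); n=len(q)
    cov=np.linalg.inv(s.jac.T@s.jac+1e-12*np.eye(len(v)))*(e**2).mean()
    print(col,'C',v[:3].round(4),'tilt deg',np.degrees(v[3:]).round(2),'rms',(1e3*np.sqrt((e**2).mean())).round(2),n,'sd',np.sqrt(np.diag(cov)).round(5))
    return v,q
E
python3 - <<'E'
from h import *
im,c=load('w7')
im2=im.copy()
for t in(True,False):
    v,q=held(im,c,'blue',.064,(0,80,262,384),[.505,.27,.255],t,excl=lambda q:(q[:,1]<232))
for p in q: cv2.circle(im2,tuple(int(t) for t in p),1,(255,0,0),-1)
save(0,'w7q',im2)
E
```

```text
blue C [0.5039 0.2738 0.2367] tilt deg [ 7.75 -7.34] rms 1.22 316 sd [0.00049 0.00052 0.00331 0.02791 0.06468]
blue C [0.5055 0.2739 0.2464] tilt deg [] rms 1.45 316 sd [0.00037 0.00016 0.00116]
```

View pics/w7q.png

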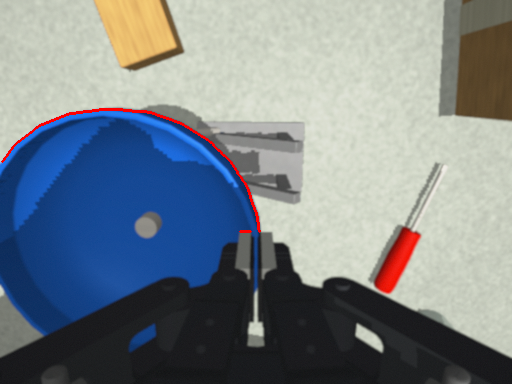

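```bash
python3 - <<'E'
from h import *
im,c=shot('scene','a7'); i2,c2=load('s7'); iw,cw=load('w7')
o=readout.get_obs();print(o['tcp_pos'],o['contact_force'])
a=np.linspace(0,2*np.pi,73)
X=np.c_[.5037+.064*np.cos(a),.2733+.064*np.sin(a),0*a+.256]
out=[]
for I,cc,(x0,y0,x1,y1) in((im,c,(255,90,355,170)),(i2,c2,(195,130,315,250))):
    big=cv2.resize(I[y0:y1,x0:x1],None,fx=5,fy=5,interpolation=cv2.INTER_CUBIC)
    for p in proj(cc,X): cv2.circle(big,tuple(((p-[x0,y0]+.5)*5).astype(int)),1,(255,0,0),-1)
    out.append(big)
save(0,'chk_a',out[0]);save(0,'chk_s',out[1])
I=iw.copy()
for p in proj(cw,X): cv2.circle(I,tuple(p.astype(int)),1,(255,0,0),-1)
save(0,'chk_w',I)
E
```

```text
[0.56631167 0.26822337 0.4166168 ] [-0.0874322   0.47162727 -2.41718653]
```

View pics/chk_a.png

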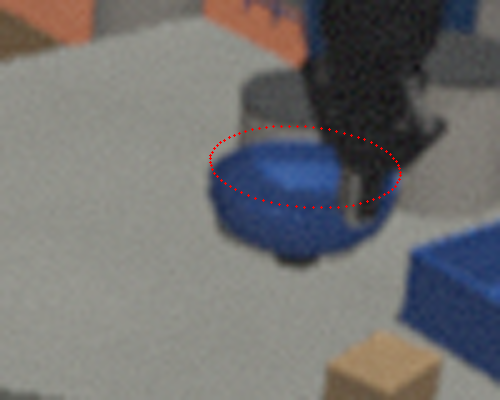

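View pics/chk_s.png

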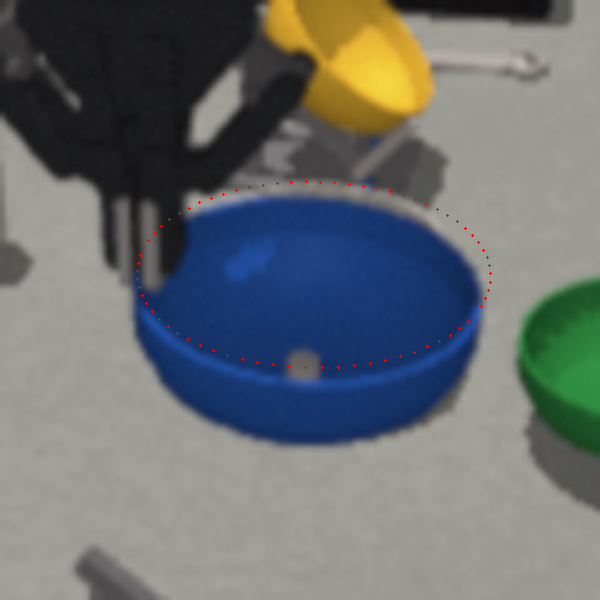

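View pics/chk_w.png

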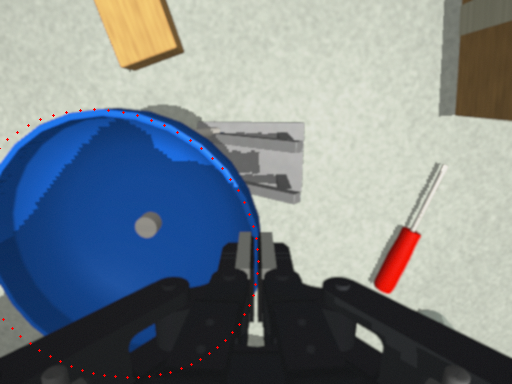

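```bash
cat >> h.py <<'E'
def joint(obs,R,X0,tilt=True):
    # obs: list of (cam, pts, weight)
    rs=[(ray(c,p),w) for c,p,w in obs]
    def f(v):
        n=np.array([v[3],v[4],1.]); n/=np.linalg.norm(n); out=[]
        for (o,d),w in rs:
            t=((v[:3]-o)@n)/(d@n); P=o+d*t[:,None]-v[:3]
            # perpendicular-ish error
            out.append(w*(np.linalg.norm(P,axis=1)-R))
        return np.concatenate(out)
    s=least_squares(f,np.r_[X0,0,0],loss='soft_l1',f_scale=.001);v=s.x
    cov=np.linalg.inv(s.jac.T@s.jac)*(s.fun**2).mean()
    print('C',v[:3].round(4),'n(deg)',np.degrees(v[3:]).round(2),'rms mm',1e3*np.sqrt((f(v)**2).mean()),'sd',np.sqrt(np.diag(cov)).round(4))
    k=0
    for (o,d),w in rs: print('  view rms',1e3*np.sqrt((f(v)[k:k+len(d)]**2).mean())/w); k+=len(d)
    return v
E
python3 - <<'E'
from h import *
iw,cw=load('w7'); _,cs=load('s7'); _,ca=load('a7')
v,q=held(iw,cw,'blue',.064,(0,80,262,384),[.505,.27,.25],True,excl=lambda q:(q[:,1]<225)&~((q[:,0]<250)&(q[:,1]>215)))
S=np.array([(137,300),(170,345),(270,382),(330,383),(430,355),(480,300),(430,235),(380,208),(320,197),(270,198),(215,212)])/5.+[195-.5,130-.5]
A=np.array([(210,178),(225,160),(250,150),(300,144)])/5.+[255-.5,90-.5]
joint([(cs,S,1)],.064,[.505,.27,.25])
joint([(cw,q[::10],1),(cs,S,1)],.064,[.505,.27,.25])
joint([(cw,q[::10],1),(cs,S,1),(ca,A,1)],.064,[.505,.27,.25])
E
```

```text
blue C [0.5043 0.2736 0.239 ] tilt deg [ 7.88 -5.16] rms 0.26 298 sd [1.200e-04 9.000e-05 8.100e-04 6.270e-03 1.606e-02]
C [0.5098 0.2489 0.2334] n(deg) [-0.75  1.2 ] rms mm 1.149261243250558 sd [0.0021 0.0119 0.0077 0.0148 0.0149]
  view rms 1.149261243250558
C [0.5067 0.2737 0.2493] n(deg) [-0.55 -0.32] rms mm 0.9580358079493956 sd [0.0003 0.0003 0.0004 0.0147 0.0053]
  view rms 0.5176673874908675
  view rms 1.6401704805985236
C [0.507  0.2738 0.2485] n(deg) [-4.21 -0.3 ] rms mm 1.5216493736425147 sd [0.0006 0.0005 0.0006 0.016  0.0101]
  view rms 0.8848218718407098
  view rms 2.4480985992141244
  view rms 1.9223299743379698
```

```bash
python3 - <<'E'
from h import *
im,c=load('w2')
g=cv2.GaussianBlur(cv2.cvtColor(im,cv2.COLOR_RGB2GRAY),(3,3),0).astype(np.float32)
pts=[]
for a in np.radians(np.arange(0,360,3)):
    rr=np.arange(66,78,.25); x=267+rr*np.cos(a);y=104+rr*np.sin(a)
    s=cv2.remap(g,x.astype(np.float32)[None],y.astype(np.float32)[None],1)[0]
    i=np.argmin(np.diff(s)); pts.append((x[i],y[i]))
pts=np.array(pts);P=plane(c,pts,.076)[:,:2];keep=np.ones(len(P),bool)
for _ in range(5):
    f=lambda v:np.hypot(*(P[keep]-v[:2]).T)-v[2]
    s=least_squares(f,[.54,-.041,.07]).x; e=abs(np.hypot(*(P-s[:2]).T)-s[2]); keep=e<max(.0008,2*np.median(e))
print(s,keep.sum(),np.std(f(s)))
I=cv2.resize(im[20:190,180:350],None,fx=4,fy=4,interpolation=cv2.INTER_CUBIC)
for p,k in zip(pts,keep): cv2.circle(I,tuple(((p-[180,20]+.5)*4).astype(int)),2,(255,0,0) if k else (0,255,0),-1)
save(0,'g2',I)
E
```

```text
[ 0.54049006 -0.04201381  0.06931785] 100 0.0002760160722815318
```

View pics/g2.png

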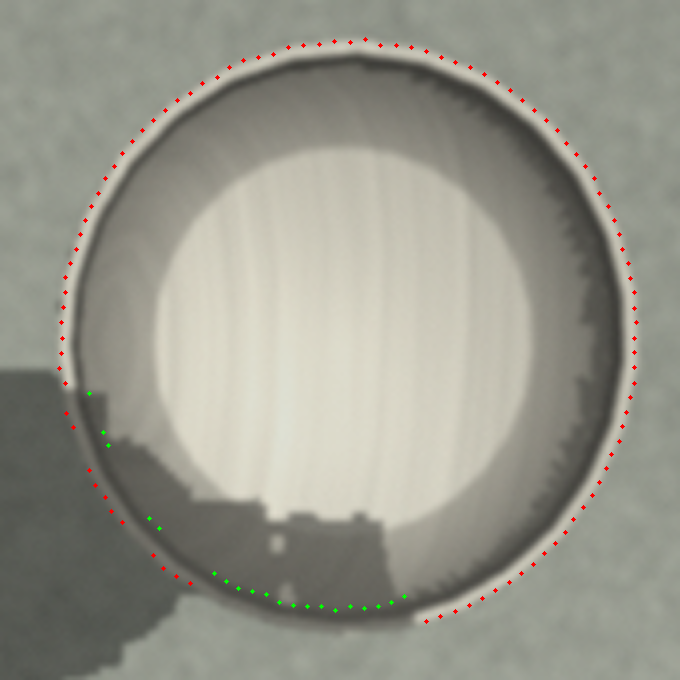

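apply_moves(
  deltas=[
    {"xyz": [0.0037, -0.015, 0], "turn": 0},
    {"xyz": [0.004, -0.025, 0], "turn": 0},
    {"xyz": [0.004, -0.035, 0], "turn": 0},
    {"xyz": [0.004, -0.04, 0], "turn": 0},
    {"xyz": [0.004, -0.04, 0], "turn": 0},
    {"xyz": [0.004, -0.04, 0], "turn": 0},
    {"xyz": [0.004, -0.04, 0], "turn": 0},
    {"xyz": [0.004, -0.035, 0], "turn": 0},
    {"xyz": [0.004, -0.025, 0], "turn": 0},
    {"xyz": [0, -0.015, 0], "turn": 0},
    {"xyz": [0, -0.0054, 0], "turn": 0},
    {"xyz": [0, 0, 0], "turn": 0},
  ],
)

```text
clock: 7.25
tcp_pos: [0.6022, -0.0484, 0.417]
orientation: [-2.31, -2.128, 0.002]
contact_force: [-0.3, 0.6, -3.5]
grip_width: 0.0014
```

apply_moves(
  deltas=[
    {"xyz": [0, 0, 0], "turn": 0},
    {"xyz": [0, 0, -0.02], "turn": 0},
    {"xyz": [0, 0, -0.03], "turn": 0},
    {"xyz": [0, 0, -0.02], "turn": 0},
    {"xyz": [0, 0, -0.01], "turn": 0},
    {"xyz": [0, 0, 0], "turn": 0},
    {"xyz": [0, 0, 0], "turn": 0},
    {"xyz": [0, 0, 0], "turn": 0},
  ],
)

```text
clock: 7.92
tcp_pos: [0.6031, -0.0459, 0.3395]
orientation: [2.305, 2.132, 0.003]
contact_force: [0.9, 0.4, -1.6]
grip_width: 0.0013
```

```bash
python3 - <<'E'
from h import *
o=readout.get_obs();print(o['tcp_pos'],o['orientation'],o['contact_force'],o['moment'],o['grip_width'])
im,c=shot('wrist','w8'); im2,c2=shot('side','s8');crop('s8c',im2,190,80,330,230,4); im3,c3=shot('scene','a8');crop('a8c',im3,170,120,330,250,4)
E
```

```text
[ 0.60310199 -0.04590806  0.33953462] [2.30529479 2.13229161 0.00327527] [ 0.89518225  0.35779592 -1.60750778] [-0.02723054 -0.19213612 -0.00696047] 0.0012694064114617092
```

View pics/w8.png

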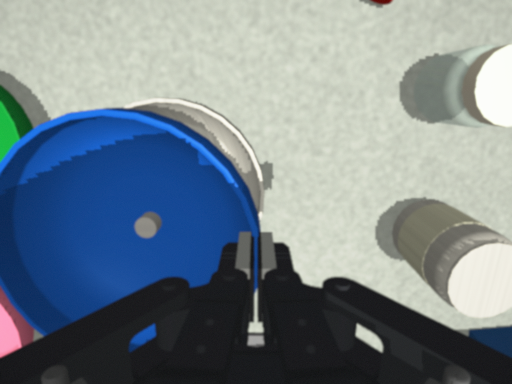

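View pics/s8c.png

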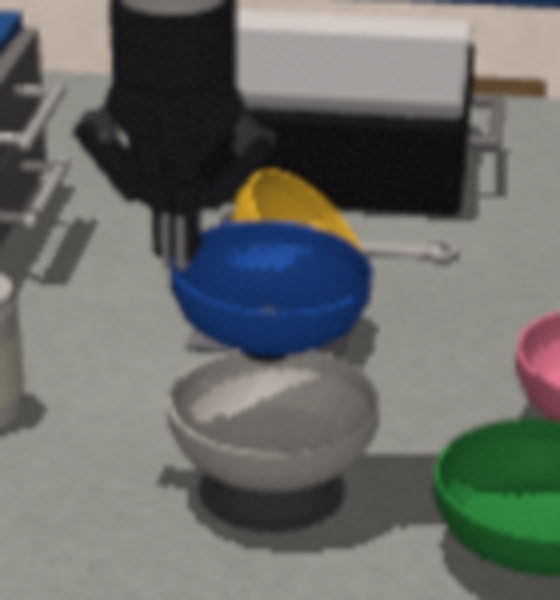

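View pics/a8c.png

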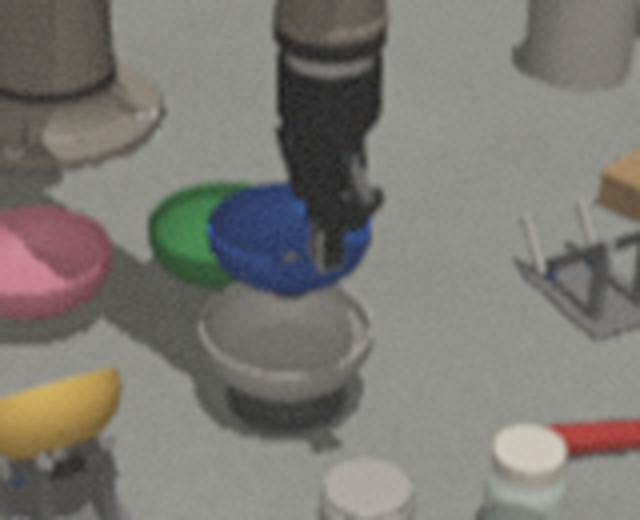

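```bash
python3 - <<'E'
from h import *
iw,cw=load('w8'); i2,c2=load('s8');i3,c3=load('a8')
def nub(im,r):
    x0,y0,x1,y1=r;h=cv2.cvtColor(im[y0:y1,x0:x1],cv2.COLOR_RGB2HSV);ys,xs=np.nonzero(h[...,1]<90);return xs.mean()+x0,ys.mean()+y0,len(xs)
a=nub(iw,(130,208,166,242));print(a)
for z in(.125,.13,.134,.138): print(plane(cw,[a[:2]],z))
# side/scene nub
for p,im,c,n in(((190+268/4,80+309/4),i2,c2,'side'),((170+290/4,120+256/4),i3,c3,'scene')): print(n,tri(cw,a[:2],c,p))
crop('w8n',iw,120,195,180,255,8)
E
```

```text
(np.float64(147.4792899408284), np.float64(224.67258382642999), 507)
[[ 0.54008586 -0.04454241  0.125     ]]
[[ 0.54193825 -0.04274163  0.13      ]]
[[ 0.54342015 -0.04130101  0.134     ]]
[[ 0.54490206 -0.03986038  0.138     ]]
side (array([ 0.54453145, -0.03984881,  0.13910826]), np.float64(0.0015687219718667847))
scene (array([ 0.54413014, -0.04054086,  0.13721829]), np.float64(0.0011131140216268116))
```

View pics/w8n.png

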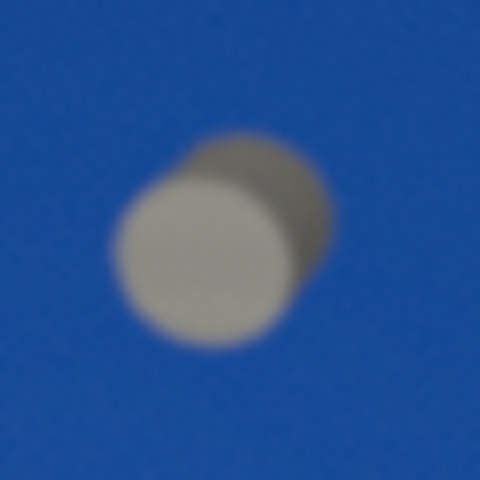

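```bash
python3 - <<'E'
from h import *
iw,cw=load('w8')
tip=(145.4-.5+.06,227.75-.5);base=(151.5-.5,221.6-.5)
for zb in(.122,.125,.1277):
    b=plane(cw,[base],zb)[0]
    zs=np.arange(zb,zb+.03,.0005); T=np.array([plane(cw,[tip],z)[0] for z in zs]); e=np.hypot(*(T[:,:2]-b[:2]).T); i=e.argmin(); print(b.round(4),T[i].round(4),e[i])
E
```

```text
[ 0.5415 -0.0435  0.122 ] [ 0.5412 -0.0433  0.1325] 0.0003892841188742461
[ 0.5425 -0.0425  0.125 ] [ 0.5423 -0.0422  0.1355] 0.0003853425262846887
[ 0.5435 -0.0415  0.1277] [ 0.5431 -0.0414  0.1377] 0.00039785030457442264
```

apply_moves(
  deltas=[
    {"xyz": [-0.0017, -0.0006, -0.01], "turn": 0},
    {"xyz": [0, 0, -0.015], "turn": 0},
    {"xyz": [0, 0, -0.015], "turn": 0},
    {"xyz": [0, 0, -0.01], "turn": 0},
    {"xyz": [0, 0, -0.003], "turn": 0},
    {"xyz": [0, 0, 0], "turn": 0},
    {"xyz": [0, 0, 0], "turn": 0},
    {"xyz": [0, 0, 0], "turn": 0},
  ],
)

```text
clock: 8.73
tcp_pos: [0.6011, -0.0473, 0.2859]
orientation: [2.307, 2.131, 0.002]
contact_force: [-0.2, 0.1, -2.7]
grip_width: 0.0014
```

```bash
python3 - <<'E'
from h import *
o=readout.get_obs();print(o['tcp_pos'],o['orientation'],o['contact_force'],o['moment'],o['grip_width'])
im,c=shot('wrist','w9'); im2,c2=shot('side','s9');crop('s9c',im2,210,120,310,220,6)
o=readout.get_obs();print(o['contact_force'],o['moment'])
E
```

```text
[ 0.60112639 -0.04732711  0.2858619 ] [2.30667253e+00 2.13133352e+00 1.86847475e-03] [-0.16065895  0.14393335 -2.6582982 ] [-0.05279689 -0.1357163   0.000853  ] 0.0014050370729256146
[ 0.8574063   0.51880473 -2.07718395] [-0.02267849 -0.21687915 -0.0157437 ]
```

View pics/w9.png

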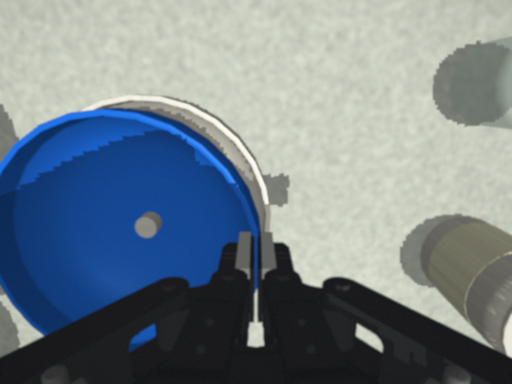

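View pics/s9c.png

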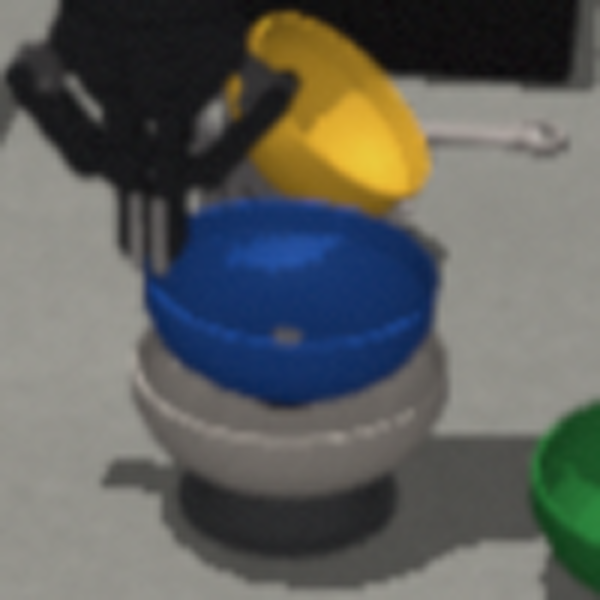

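apply_moves(
  deltas=[
    {"xyz": [0, 0.0005, -0.003], "turn": 0},
    {"xyz": [0, 0, -0.003], "turn": 0},
    {"xyz": [0, 0, -0.001], "turn": 0},
    {"xyz": [0, 0, 0], "turn": 0},
    {"xyz": [0, 0, 0], "turn": 0},
  ],
)

```text
clock: 9.25
tcp_pos: [0.6006, -0.047, 0.2778]
orientation: [-2.307, -2.132, 0.0]
contact_force: [-0.2, 0.2, -3.0]
grip_width: 0.001
```

```bash
cat > avg.py <<'E'
from h import *
L=[]
for i in range(5):
    o=readout.get_obs(); L.append(np.r_[o['contact_force'],o['moment'],o['tcp_pos'],o['grip_width'],o['clock']])
    if i<4: grab_frame('wrist')
L=np.array(L);print('F',L[:,:3].mean(0).round(2),'M',L[:,3:6].mean(0).round(3),'sdFz',L[:,2].std().round(2),'tcp',L[:,6:9].mean(0).round(4),'w',L[-1,9].round(4),'t',L[-1,10])
E
python3 avg.py
```

```text
F [ 0.15  0.19 -2.52] M [ 0.004 -0.143  0.002] sdFz 0.57 tcp [ 0.6007 -0.047   0.278 ] w 0.001 t 9.45
```

apply_moves(
  deltas=[
    {"xyz": [0, 0, -0.0015], "turn": 0},
    {"xyz": [0, 0, 0], "turn": 0},
  ],
)

```text
clock: 9.62
tcp_pos: [0.6006, -0.047, 0.2763]
orientation: [-2.307, -2.132, 0.0]
contact_force: [0.0, 0.3, -2.5]
grip_width: 0.0011
```

```bash
python3 avg.py
```

```text
F [-0.65  0.25 -2.52] M [-0.05  -0.138  0.02 ] sdFz 0.42 tcp [ 0.6007 -0.047   0.2764] w 0.0011 t 9.8167
```

apply_moves(
  deltas=[
    {"xyz": [0, 0, -0.001], "turn": 0},
    {"xyz": [0, 0, 0], "turn": 0},
  ],
)

```text
clock: 9.98
tcp_pos: [0.6006, -0.047, 0.2753]
orientation: [-2.307, -2.132, 0.0]
contact_force: [-0.1, -1.2, -2.4]
grip_width: 0.0013
```

apply_moves(
  deltas=[
    {"xyz": [0, 0, -0.001], "turn": 0},
    {"xyz": [0, 0, 0], "turn": 0},
  ],
)

```text
clock: 10.15
tcp_pos: [0.6006, -0.0469, 0.2743]
orientation: [-2.307, -2.132, 0.0]
contact_force: [0.7, 0.5, -2.4]
grip_width: 0.0011
```

```bash
python3 avg.py
```

```text
F [ 0.25  0.19 -2.34] M [-0.031 -0.153  0.016] sdFz 0.47 tcp [ 0.6007 -0.047   0.2744] w 0.0014 t 10.35
```

apply_moves(
  deltas=[
    {"xyz": [0, 0, -0.001], "turn": 0},
    {"xyz": [0, 0, 0], "turn": 0},
  ],
)

```text
clock: 10.52
tcp_pos: [0.6007, -0.047, 0.2734]
orientation: [-2.307, -2.132, 0.0]
contact_force: [0.1, -1.4, -2.5]
grip_width: 0.0009
```

```bash
python3 avg.py
```

```text
F [ 0.14 -0.17 -2.39] M [-0.023 -0.151  0.017] sdFz 0.2 tcp [ 0.6007 -0.047   0.2734] w 0.0013 t 10.7167
```

apply_moves(
  deltas=[
    {"xyz": [0, 0, -0.001], "turn": 0},
    {"xyz": [0, 0, 0], "turn": 0},
  ],
)

```text
clock: 10.88
tcp_pos: [0.6006, -0.047, 0.2723]
orientation: [-2.307, -2.132, 0.0]
contact_force: [-1.4, 0.1, -2.7]
grip_width: 0.0012
```

```bash
python3 avg.py
```

```text
F [-0.07 -0.19 -2.56] M [-0.011 -0.165 -0.032] sdFz 0.37 tcp [ 0.6007 -0.047   0.2724] w 0.001 t 11.0833
```

apply_moves(
  deltas=[
    {"xyz": [0, 0, -0.001], "turn": 0},
    {"xyz": [0, 0, 0], "turn": 0},
  ],
)

```text
clock: 11.25
tcp_pos: [0.6006, -0.047, 0.2713]
orientation: [-2.307, -2.132, 0.0]
contact_force: [-0.8, 0.1, -2.7]
grip_width: 0.0012
```

```bash
python3 avg.py
```

```text
F [-0.   -0.04 -2.67] M [-0.021 -0.147 -0.006] sdFz 0.64 tcp [ 0.6007 -0.047   0.2714] w 0.0012 t 11.45
```

apply_moves(
  deltas=[
    {"xyz": [0, 0, -0.001], "turn": 0},
    {"xyz": [0, 0, 0], "turn": 0},
  ],
)

```text
clock: 11.62
tcp_pos: [0.6007, -0.047, 0.2704]
orientation: [-2.307, -2.132, 0.0]
contact_force: [0.5, 0.5, -2.5]
grip_width: 0.001
```

```bash
python3 avg.py
```

```text
F [ 0.26  0.19 -2.37] M [-0.01  -0.126 -0.01 ] sdFz 0.33 tcp [ 0.6007 -0.047   0.2704] w 0.0013 t 11.8167
```

apply_moves(
  deltas=[
    {"xyz": [0, 0, -0.001], "turn": 0},
    {"xyz": [0, 0, 0], "turn": 0},
  ],
)

```text
clock: 11.98
tcp_pos: [0.6006, -0.047, 0.2694]
orientation: [-2.307, -2.132, 0.0]
contact_force: [0.6, 0.4, -1.6]
grip_width: 0.0014
```

```bash
python3 avg.py
```

```text
F [ 0.25  0.2  -2.24] M [ 0.01  -0.159 -0.014] sdFz 0.52 tcp [ 0.6007 -0.047   0.2694] w 0.0011 t 12.1833
```

apply_moves(
  deltas=[
    {"xyz": [0, 0, -0.001], "turn": 0},
    {"xyz": [0, 0, 0], "turn": 0},
  ],
)

```text
clock: 12.35
tcp_pos: [0.6007, -0.047, 0.2684]
orientation: [-2.307, -2.132, 0.0]
contact_force: [0.9, -0.6, -2.7]
grip_width: 0.0012
```

```bash
python3 avg.py
```

```text
F [ 0.13 -0.28 -2.79] M [-0.009 -0.134  0.009] sdFz 0.42 tcp [ 0.6007 -0.047   0.2684] w 0.0013 t 12.55
```

apply_moves(
  deltas=[
    {"xyz": [0, 0, -0.001], "turn": 0},
    {"xyz": [0, 0, 0], "turn": 0},
  ],
)

```text
clock: 12.72
tcp_pos: [0.6007, -0.047, 0.2674]
orientation: [-2.307, -2.132, 0.0]
contact_force: [-0.7, 0.2, -3.1]
grip_width: 0.0014
```

```bash
python3 avg.py
```

```text
F [-0.12  0.1  -2.77] M [-0.019 -0.138  0.012] sdFz 0.47 tcp [ 0.6007 -0.047   0.2674] w 0.0011 t 12.9167
```

apply_moves(
  deltas=[
    {"xyz": [0, 0, -0.001], "turn": 0},
    {"xyz": [0, 0, 0], "turn": 0},
  ],
)

```text
clock: 13.08
tcp_pos: [0.6006, -0.047, 0.2663]
orientation: [-2.307, -2.132, 0.0]
contact_force: [0.2, 0.2, -2.7]
grip_width: 0.0012
```

```bash
python3 avg.py
```

```text
F [ 0.02  0.26 -2.75] M [-0.026 -0.156 -0.001] sdFz 0.51 tcp [ 0.6007 -0.047   0.2664] w 0.0011 t 13.2833
```

apply_moves(
  deltas=[
    {"xyz": [0, 0, -0.001], "turn": 0},
    {"xyz": [0, 0, 0], "turn": 0},
  ],
)

```text
clock: 13.45
tcp_pos: [0.6006, -0.047, 0.2654]
orientation: [-2.307, -2.132, 0.0]
contact_force: [-0.4, 0.7, -2.8]
grip_width: 0.0011
```

```bash
python3 avg.py
```

```text
F [-0.17  0.16 -2.53] M [-0.02  -0.154 -0.016] sdFz 0.52 tcp [ 0.6007 -0.047   0.2654] w 0.0011 t 13.65
```

apply_moves(
  deltas=[
    {"xyz": [0, 0, -0.001], "turn": 0},
    {"xyz": [0, 0, 0], "turn": 0},
  ],
)

```text
clock: 13.82
tcp_pos: [0.6006, -0.047, 0.2644]
orientation: [-2.307, -2.132, 0.0]
contact_force: [-0.3, -0.3, -2.9]
grip_width: 0.0014
```

```bash
python3 avg.py; python3 - <<'E'
from h import *
im2,c2=shot('side','s10');crop('s10c',im2,210,120,310,220,6)
im,c=shot('wrist','w10')
E
```

```text
F [ 0.24 -0.1  -2.71] M [-0.019 -0.158 -0.007] sdFz 0.26 tcp [ 0.6007 -0.047   0.2644] w 0.0012 t 14.0167
```

View pics/s10c.png

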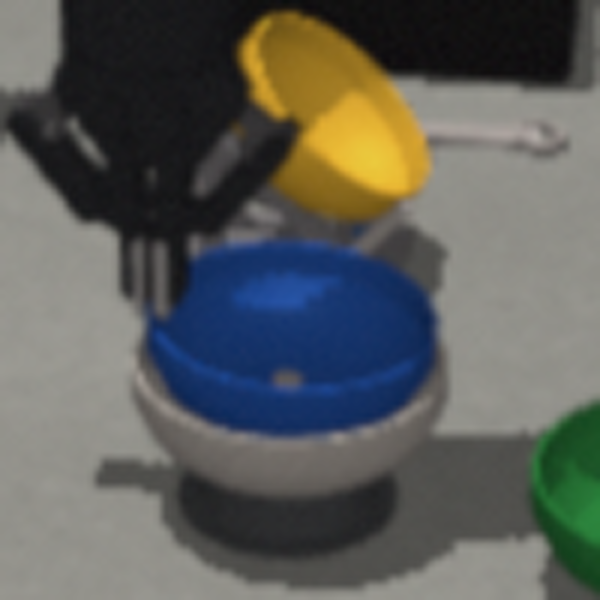

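View pics/w10.png

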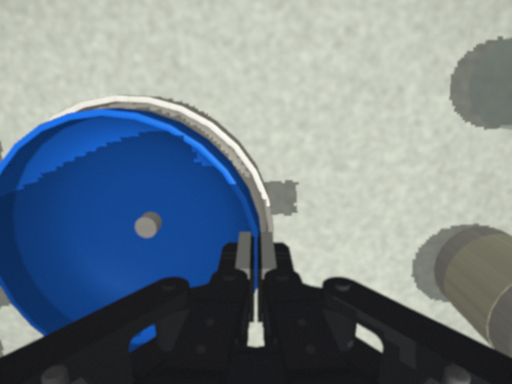

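apply_moves(
  deltas=[
    {"xyz": [0, 0, -0.001], "turn": 0},
    {"xyz": [0, 0, 0], "turn": 0},
  ],
)

```text
clock: 14.28
tcp_pos: [0.6006, -0.047, 0.2634]
orientation: [-2.307, -2.132, 0.0]
contact_force: [0.6, -0.0, -2.2]
grip_width: 0.0013
```

```bash
python3 avg.py
```

```text
F [ 0.16  0.13 -2.27] M [-0.011 -0.121  0.014] sdFz 0.47 tcp [ 0.6007 -0.047   0.2634] w 0.0012 t 14.4833
```

apply_moves(
  deltas=[
    {"xyz": [0, 0, -0.001], "turn": 0},
    {"xyz": [0, 0, 0], "turn": 0},
  ],
)

```text
clock: 14.65
tcp_pos: [0.6007, -0.0469, 0.2624]
orientation: [-2.307, -2.132, -0.0]
contact_force: [-0.2, -0.4, -2.2]
grip_width: 0.0012
```

```bash
python3 avg.py
```

```text
F [ 0.12 -0.32 -2.51] M [ 0.003 -0.149  0.01 ] sdFz 0.43 tcp [ 0.6007 -0.0469  0.2625] w 0.0013 t 14.85
```

apply_moves(
  deltas=[
    {"xyz": [0, 0, -0.001], "turn": 0},
    {"xyz": [0, 0, 0], "turn": 0},
  ],
)

```text
clock: 15.02
tcp_pos: [0.6009, -0.047, 0.2616]
orientation: [2.307, 2.132, 0.001]
contact_force: [0.8, 0.2, -1.2]
grip_width: 0.0009
```

```bash
python3 avg.py
```

```text
F [ 0.5  -0.08 -1.18] M [-0.049 -0.273  0.004] sdFz 0.3 tcp [ 0.6009 -0.047   0.2617] w 0.0017 t 15.2167
```

```bash
python3 - <<'E'
from h import *
im2,c2=shot('side','s11');crop('s11c',im2,210,120,310,220,6)
im,c=shot('scene','a11');crop('a11c',im,190,140,300,240,6)
E
```

```text
(no output)
```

View pics/s11c.png

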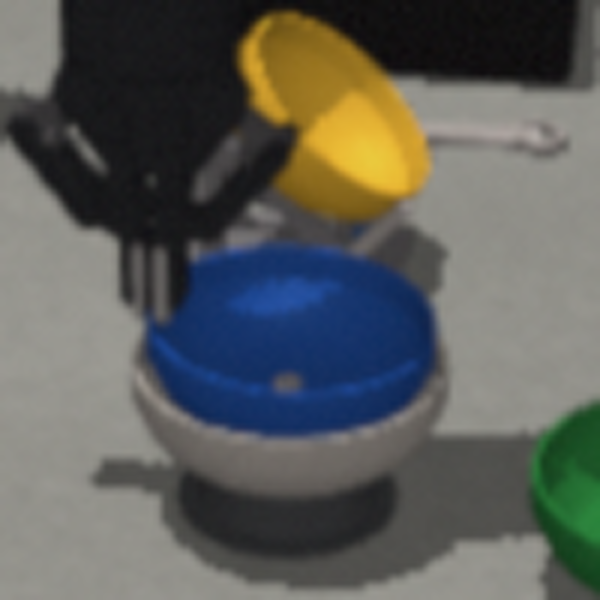

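View pics/a11c.png

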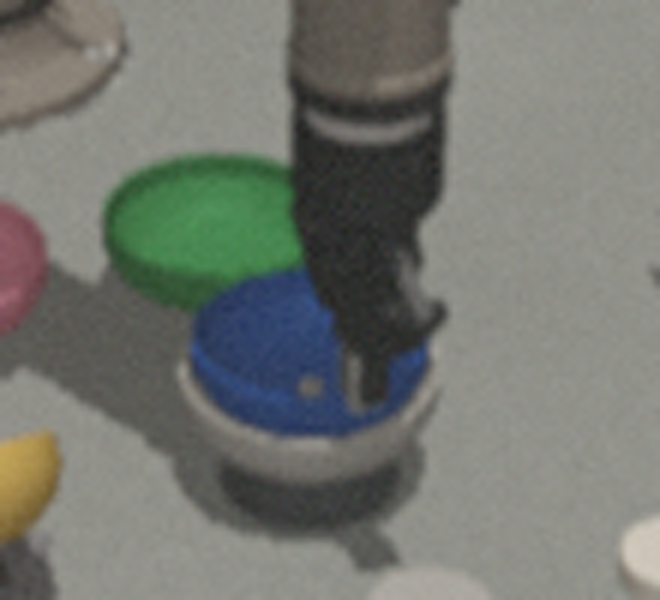

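apply_moves(
  deltas=[
    {"xyz": [0, 0, -0.0004], "turn": 0},
    {"xyz": [0, 0, 0], "turn": 0},
  ],
)

```text
clock: 15.48
tcp_pos: [0.601, -0.0469, 0.2613]
orientation: [2.307, 2.132, 0.001]
contact_force: [1.1, -0.1, -0.7]
grip_width: 0.0013
```

```bash
python3 avg.py
```

```text
F [ 1.6  -0.18 -0.65] M [-0.055 -0.366  0.01 ] sdFz 0.49 tcp [ 0.6009 -0.047   0.2613] w 0.0012 t 15.6833
```

apply_moves(
  deltas=[
    {"xyz": [0, 0, 0.0004], "turn": 0},
    {"xyz": [0, 0, 0], "turn": 0},
  ],
  squeeze=20,
)

```text
clock: 15.85
tcp_pos: [0.6006, -0.047, 0.2615]
orientation: [-2.307, -2.132, 0.0]
contact_force: [1.5, -0.2, -0.6]
grip_width: 0.0008
```

apply_moves(
  deltas=[
    {"xyz": [0, 0, 0], "turn": 0},
    {"xyz": [0, 0, 0], "turn": 0},
    {"xyz": [0, 0, 0], "turn": 0},
    {"xyz": [0, 0, 0], "turn": 0},
  ],
  claw=0.5,
)

```text
clock: 16.18
tcp_pos: [0.6006, -0.0469, 0.2615]
orientation: [-2.307, -2.132, 0.0]
contact_force: [-0.6, 0.1, 0.4]
grip_width: 0.0214
```

```bash
python3 avg.py; python3 - <<'E'
from h import *
im2,c2=shot('side','s12');crop('s12c',im2,210,120,310,220,6)
im,c=shot('wrist','w12')
E
```

```text
F [-0.31  0.06  0.12] M [-0.018  0.012 -0.014] sdFz 0.36 tcp [ 0.6006 -0.0469  0.2615] w 0.0215 t 16.3833
```

View pics/s12c.png

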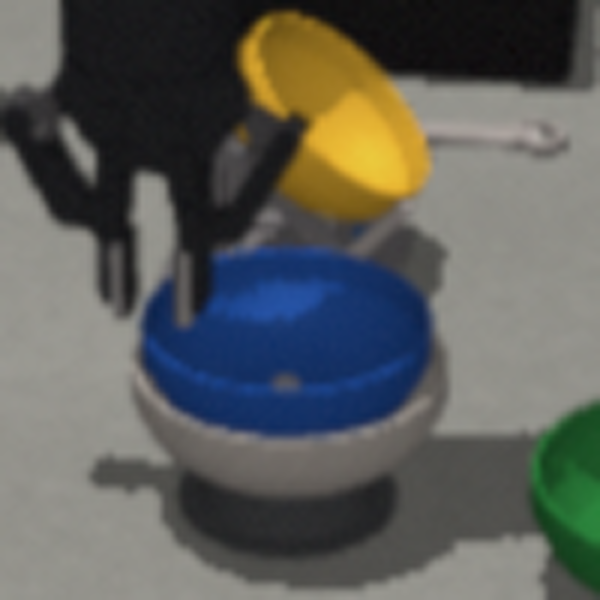

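View pics/w12.png

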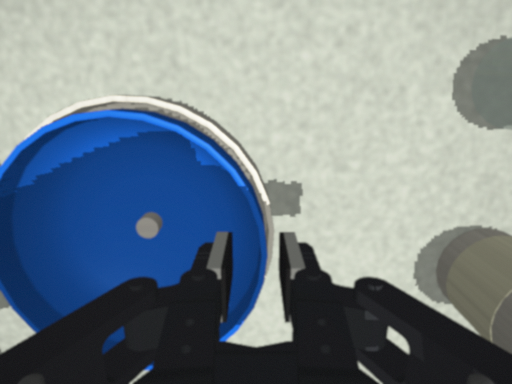

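apply_moves(
  deltas=[
    {"xyz": [0, 0, 0.01], "turn": 0},
    {"xyz": [0, 0, 0.025], "turn": 0},
    {"xyz": [0, 0, 0.035], "turn": 0},
    {"xyz": [0, 0, 0.035], "turn": 0},
    {"xyz": [-0.022, -0.018, 0.025], "turn": 0},
    {"xyz": [-0.022, -0.018, 0.025], "turn": 0},
    {"xyz": [-0.022, -0.018, 0.02], "turn": 0},
    {"xyz": [0, 0, 0], "turn": 0},
    {"xyz": [0, 0, 0], "turn": 0},
    {"xyz": [0, 0, 0], "turn": 0},
  ],
  claw=-1,
)

```text
clock: 17.32
tcp_pos: [0.5347, -0.1005, 0.4369]
orientation: [2.307, 2.132, 0.001]
contact_force: [0.3, 1.5, -0.6]
grip_width: 0.0855
```

```bash
python3 - <<'E'
from h import *
o=readout.get_obs();print(o['tcp_pos'],o['contact_force'],o['qvel'].round(3))
im,c=shot('wrist','w13'); im2,c2=shot('side','s13');crop('s13c',im2,210,120,310,220,6)
E
```

```text
[ 0.53469075 -0.10051466  0.43685333] [ 0.27838262  1.54817835 -0.64249865] [-0.017  0.028 -0.008  0.003  0.001 -0.004 -0.   ]
```

View pics/w13.png

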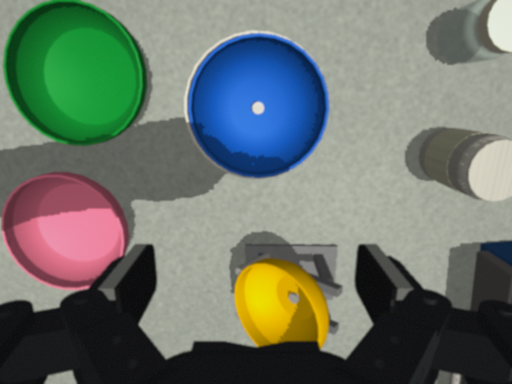

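View pics/s13c.png

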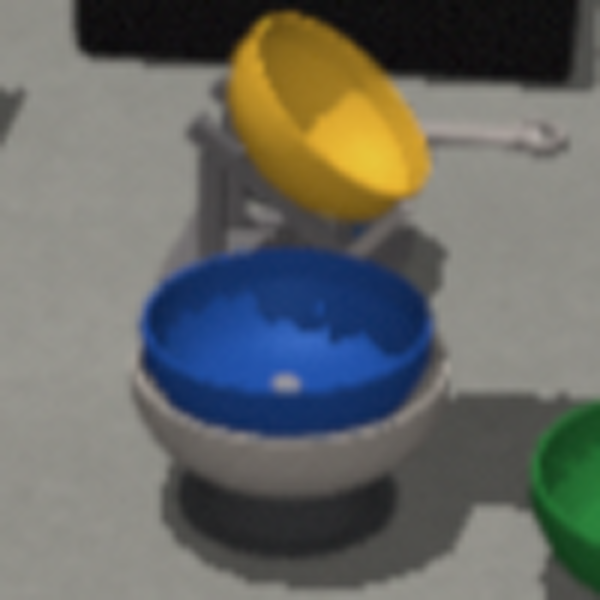

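```bash
python3 - <<'E'
from h import *
im,c=load('w13')
v,q=held(im,c,'blue',.064,(180,22,340,190),[.54,-.042,.095],False)
v,q=held(im,c,'blue',.064,(180,22,340,190),[.54,-.042,.095],True)
for z in(.093,.096):
    P=plane(c,q,z)[:,:2];f=lambda v:np.hypot(*(P-v[:2]).T)-v[2];s=least_squares(f,[.54,-.04,.064],loss='soft_l1',f_scale=.0005);print(z,s.x.round(4))
h=cv2.cvtColor(im[95:121,245:272],cv2.COLOR_RGB2HSV);ys,xs=np.nonzero(h[...,1]<90);print('nub',xs.mean()+245,ys.mean()+95,plane(c,[(xs.mean()+245,ys.mean()+95)],.060))
# grey rim left arc: bright low-sat just outside blue
g=cv2.cvtColor(im,cv2.COLOR_RGB2GRAY).astype(np.float32);g=cv2.GaussianBlur(g,(3,3),0)
cx,cy=258,104;pts=[]
for a in np.radians(np.arange(150,262,3)):
    rr=np.arange(69,80,.25);x=cx+rr*np.cos(a);y=cy+rr*np.sin(a);s=cv2.remap(g,x.astype(np.float32)[None],y.astype(np.float32)[None],1)[0];i=np.argmin(np.diff(s));pts.append((x[i],y[i]))
P=plane(c,pts,.076)[:,:2];f=lambda v:np.hypot(*(P-v[:2]).T)-.0693
s=least_squares(f,[.54,-.04],loss='soft_l1',f_scale=.0005);print('grey',s.x.round(4),np.median(abs(f(s.x))))
E
```

```text
blue C [ 0.5423 -0.0421  0.0901] tilt deg [] rms 0.33 400 sd [3.e-05 3.e-05 9.e-05]
blue C [ 0.5418 -0.0432  0.0913] tilt deg [-2.06 -5.32] rms 0.28 400 sd [7.00e-05 6.00e-05 1.20e-04 5.27e-03 4.98e-03]
0.093 [ 0.5423 -0.042   0.0634]
0.096 [ 0.5422 -0.0419  0.0628]
nub 257.4573643410853 107.35658914728683 [[ 0.54201877 -0.04176621  0.06      ]]
grey [ 0.5404 -0.0421] 0.00016630398545872116
```

```bash
python3 - <<'E'
from h import *
im,c=load('w1')
for z in(0,.08,.15): print(z,plane(c,[(462,230),(490,112),(440,260)],z).round(3).tolist())
i13,c13=load('w13');i2,c2=load('w2')
def nub(im,r):
    x0,y0,x1,y1=r;h=cv2.cvtColor(im[y0:y1,x0:x1],cv2.COLOR_RGB2HSV);ys,xs=np.nonzero(h[...,1]<110);return xs.mean()+x0,ys.mean()+y0,len(xs)
a=nub(im,(278,117,296,134));b=nub(i13,(285,290,303,305));d=nub(i2,(280,290,296,305));print(a,b,d)
print(tri(c,a[:2],c13,b[:2]),tri(c,a[:2],c2,d[:2]))
E
```

```text
0 [[0.814, -0.397, 0.0], [0.821, -0.244, 0.0], [0.791, -0.441, 0.0]]
0.08 [[0.759, -0.365, 0.08], [0.765, -0.242, 0.08], [0.741, -0.401, 0.08]]
0.15 [[0.711, -0.338, 0.15], [0.716, -0.241, 0.15], [0.697, -0.366, 0.15]]
(np.float64(285.976), np.float64(124.544), 125) (np.float64(293.69879518072287), np.float64(297.6385542168675), 83) (np.float64(287.47058823529414), np.float64(299.2823529411765), 85)
(array([ 0.56746388, -0.25962355,  0.06457897]), np.float64(0.00014764955523139547)) (array([ 0.56755573, -0.25959222,  0.06505012]), np.float64(0.0001254299077310201))
```

apply_moves(
  deltas=[
    {"xyz": [0.01, -0.02, 0], "turn": -0.02},
    {"xyz": [0.01, -0.03, 0], "turn": -0.02},
    {"xyz": [0.01, -0.035, -0.01], "turn": 0},
    {"xyz": [0.01, -0.035, -0.03], "turn": 0},
    {"xyz": [0.01, -0.03, -0.035], "turn": 0},
    {"xyz": [0.003, -0.013, -0.03], "turn": 0},
    {"xyz": [0, 0, 0], "turn": 0},
    {"xyz": [0, 0, 0], "turn": 0},
    {"xyz": [0, 0, 0], "turn": 0},
  ],
)

```text
clock: 18.17
tcp_pos: [0.5864, -0.2543, 0.3397]
orientation: [-2.346, -2.088, -0.002]
contact_force: [0.1, 0.6, 0.0]
grip_width: 0.0855
```

```bash
python3 - <<'E'
from h import *
o=readout.get_obs();print(o['tcp_pos'],o['orientation'],o['contact_force'],o['qvel'].round(3))
im,c=shot('wrist','w14'); 
E
```

```text
[ 0.58636506 -0.25434199  0.33966924] [-2.34644713 -2.08792587 -0.00236138] [0.08437932 0.64908578 0.01525592] [-0.004 -0.036 -0.012 -0.011  0.002 -0.003  0.002]
```

View pics/w14.png

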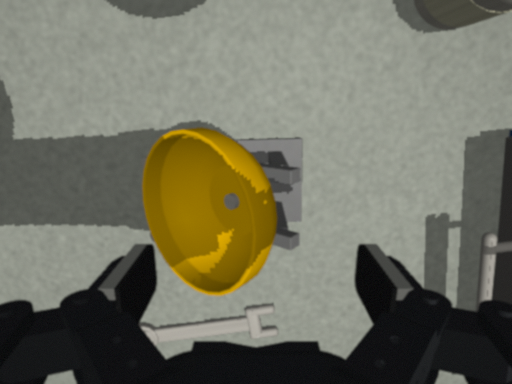

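```bash
python3 - <<'E'
from h import *
im,c=load('w14')
for sp in(60,80,95): lid_pose(im,c,'yellow',.058,(135,120,285,300),-.1,span=sp)
i1,c1=load('w1')
def nub(im,r):
    x0,y0,x1,y1=r;h=cv2.cvtColor(im[y0:y1,x0:x1],cv2.COLOR_RGB2HSV);ys,xs=np.nonzero(h[...,1]<110);return xs.mean()+x0,ys.mean()+y0,len(xs)
a=nub(im,(220,190,244,214));print(a,tri(c,a[:2],c1,(285.98,124.54)))
E
```

```text
yellow C [ 0.5426 -0.2588] 0.09771831863818073 phi deg -2.3 rms mm 0.4556893088817932 131 top P [ 0.587  -0.2606]
yellow C [ 0.5427 -0.2576] 0.09771831863818073 phi deg -3.4 rms mm 0.45831413172740926 163 top P [ 0.5871 -0.2603]
yellow C [ 0.5428 -0.2573] 0.09771831863818073 phi deg -3.7 rms mm 0.47850644988716917 191 top P [ 0.5871 -0.2602]
(np.float64(231.08287292817678), np.float64(200.9281767955801), 181) (array([ 0.56747118, -0.25955985,  0.06467458]), np.float64(0.00016471909216957863))
```

apply_moves(
  deltas=[
    {"xyz": [0.0017, -0.003, 0], "turn": 0.035},
    {"xyz": [0.0017, -0.0035, -0.01], "turn": 0},
    {"xyz": [0, 0, -0.015], "turn": 0},
    {"xyz": [0, 0, -0.01], "turn": 0},
    {"xyz": [0, 0, 0], "turn": 0},
    {"xyz": [0, 0, 0], "turn": 0},
    {"xyz": [0, 0, 0], "turn": 0},
  ],
)

```text
clock: 18.8
tcp_pos: [0.5891, -0.2625, 0.3048]
orientation: [2.312, 2.126, 0.001]
contact_force: [-0.0, 0.8, 0.3]
grip_width: 0.0851
```

```bash
python3 - <<'E'
from h import *
o=readout.get_obs();print(o['tcp_pos'],o['orientation'],o['contact_force'],o['qvel'].round(3))
E
```

```text
[ 0.58912298 -0.26254832  0.3048329 ] [2.31185027e+00 2.12595877e+00 9.56215160e-04] [-0.04483465  0.7698599   0.28981839] [ 0.003 -0.004 -0.    -0.007  0.    -0.002  0.003]
```

apply_moves(
  deltas=[
    {"xyz": [0.0005, 0.0015, -0.005], "turn": 0},
    {"xyz": [0, 0, -0.004], "turn": 0},
    {"xyz": [0, 0, 0], "turn": 0},
    {"xyz": [0, 0, 0], "turn": 0},
  ],
)

```text
clock: 19.13
tcp_pos: [0.5892, -0.2613, 0.2948]
orientation: [-2.312, -2.126, 0.0]
contact_force: [0.3, -0.4, 0.1]
grip_width: 0.0853
```

apply_moves(
  deltas=[
    {"xyz": [0, 0, 0], "turn": 0},
    {"xyz": [0, 0, 0], "turn": 0},
    {"xyz": [0, 0, 0], "turn": 0},
    {"xyz": [0, 0, 0], "turn": 0},
    {"xyz": [0, 0, 0], "turn": 0},
    {"xyz": [0, 0, 0], "turn": 0},
  ],
  claw=0.7,
  squeeze=20,
)

```text
clock: 19.63
tcp_pos: [0.5893, -0.2614, 0.2951]
orientation: [2.313, 2.126, 0.0]
contact_force: [-0.2, -0.3, -0.4]
grip_width: 0.0134
```

```bash
python3 - <<'E'
from h import *
im,c=shot('wrist','w15'); crop('w15c',im,120,120,400,384,2)
E
```

```text
(no output)
```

View pics/w15c.png

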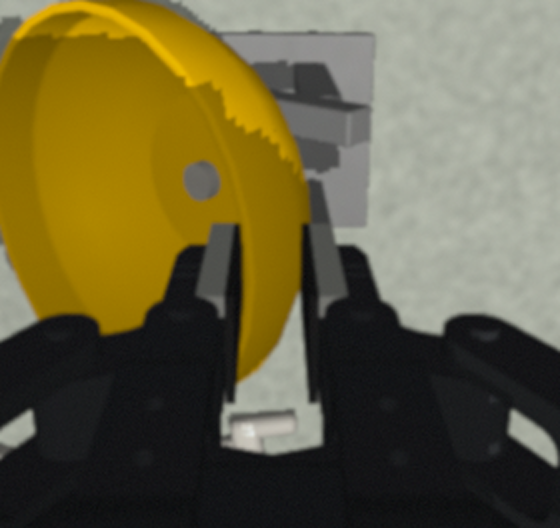

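apply_moves(
  deltas=[
    {"xyz": [0, 0, 0], "turn": 0},
    {"xyz": [0, 0, 0], "turn": 0},
    {"xyz": [0, 0, 0], "turn": 0},
  ],
  claw=1,
  squeeze=20,
)

```text
clock: 19.93
tcp_pos: [0.589, -0.2614, 0.2948]
orientation: [-2.312, -2.126, 0.001]
contact_force: [0.7, 0.3, -3.1]
grip_width: 0.0021
```

```bash
python3 avg.py; python3 - <<'E'
from h import *
im,c=shot('wrist','w16'); im2,c2=shot('side','s16');crop('s16c',im2,200,60,310,190,5)
E
```

```text
F [ 0.34 -0.05 -2.13] M [-0.004 -0.164  0.001] sdFz 1.13 tcp [ 0.5892 -0.2614  0.2949] w 0.0025 t 20.1333
```

View pics/s16c.png

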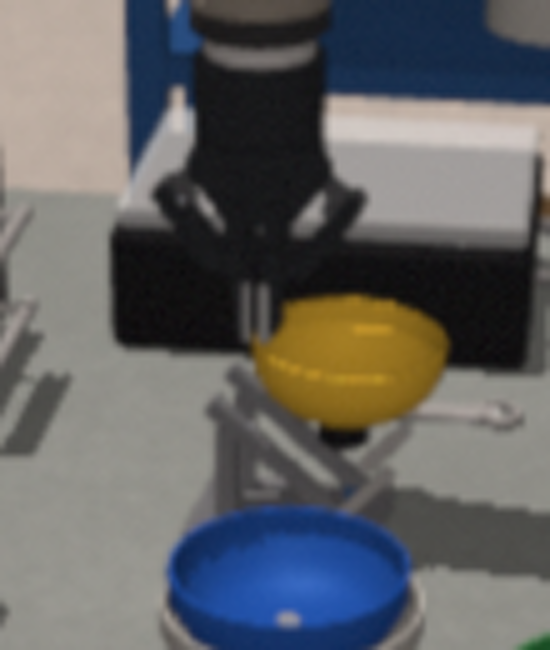

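View pics/w16.png

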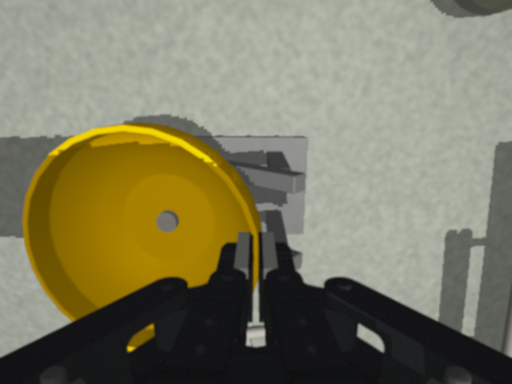

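Levelled the same way. The yellow knob, at (343,435) in the crop, clearly sticks out further than the blue one did. Firming and lifting.

apply_moves(
  deltas=[
    {"xyz": [0, 0, 0], "turn": 0},
    {"xyz": [0, 0, 0], "turn": 0},
    {"xyz": [-0.003, 0, 0.006], "turn": 0},
    {"xyz": [-0.005, 0, 0.01], "turn": 0},
    {"xyz": [-0.005, 0, 0.015], "turn": 0},
    {"xyz": [-0.005, 0, 0.02], "turn": 0},
    {"xyz": [0, 0, 0.025], "turn": 0},
    {"xyz": [0, 0, 0.025], "turn": 0},
    {"xyz": [0, 0, 0.02], "turn": 0},
    {"xyz": [0, 0, 0], "turn": 0},
    {"xyz": [0, 0, 0], "turn": 0},
  ],
  claw=1,
  squeeze=50,
)

```text
clock: 21.15
tcp_pos: [0.5711, -0.2614, 0.4187]
orientation: [2.31, 2.123, 0.002]
contact_force: [0.0, -0.4, -2.5]
grip_width: 0.0012
```

```bash
python3 - <<'E'
from h import *
o=readout.get_obs();print(o['tcp_pos'],o['orientation'],o['contact_force'],o['grip_width'],o['qvel'].round(3))
im,c=shot('wrist','w17'); im2,c2=shot('side','s17');crop('s17c',im2,190,20,310,150,5); shot('scene','a17')
E
```

```text
[ 0.57112286 -0.26139333  0.41865675] [2.31025374e+00 2.12319476e+00 2.16778927e-03] [ 0.02631889 -0.41786657 -2.50896211] 0.001184171982331774 [-0.005  0.039  0.009  0.045  0.005 -0.006 -0.001]
```

View pics/s17c.png

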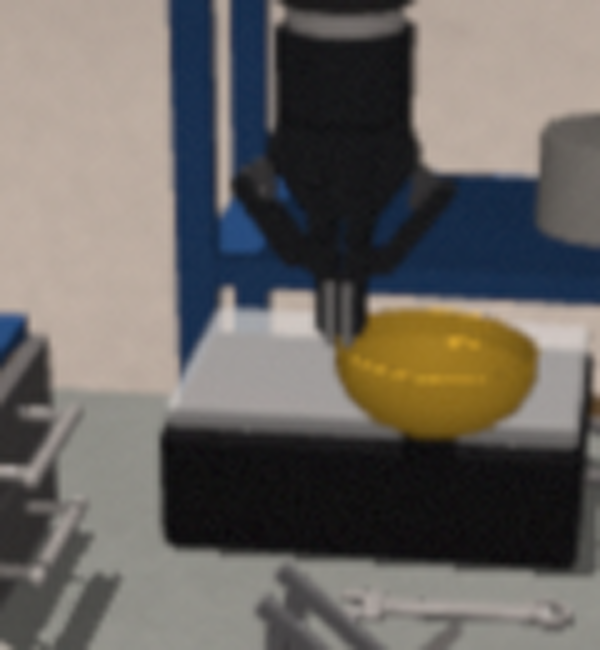

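View pics/w17.png

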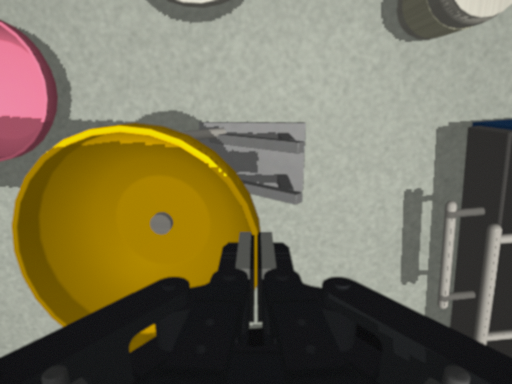

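View pics/a17.png

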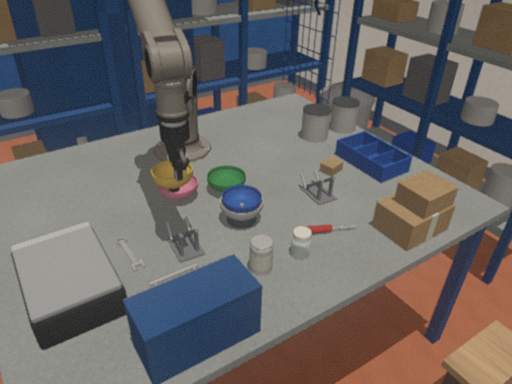

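```bash
python3 - <<'E'
from h import *
im,c=load('w17'); _,cs=load('s17')
def nub(im,r):
    x0,y0,x1,y1=r;h=cv2.cvtColor(im[y0:y1,x0:x1],cv2.COLOR_RGB2HSV);ys,xs=np.nonzero(h[...,1]<110);return xs.mean()+x0,ys.mean()+y0,len(xs)
a=nub(im,(145,207,180,240));print(a)
T=np.array([.57112,-.26139,0])
for z in(.2,.205,.208,.211): print(z,plane(c,[a[:2]],z)[0]-T)
v,q=held(im,c,'yellow',.058,(0,80,262,384),[.515,-.257,.25],True,excl=lambda q:(q[:,1]<225)&~((q[:,0]>200)&(q[:,0]<250)&(q[:,1]>200)))
S=np.array([(337,362),(350,366),(400,381),(460,381),(510,372),(538,352),(525,335),(480,318),(430,310),(385,316)])/5.+[190-.5,20-.5]
joint([(c,q[::10],1),(cs,S,1)],.058,[.515,-.257,.25])
E
```

```text
(np.float64(160.89402173913044), np.float64(223.01902173913044), 368)
0.2 [-0.05596348  0.00023342  0.2       ]
0.205 [-0.05432378  0.00202457  0.205     ]
0.208 [-0.05333995  0.00309926  0.208     ]
0.211 [-0.05235613  0.00417395  0.211     ]
yellow C [ 0.5161 -0.2566  0.2372] tilt deg [ 7.17 -6.65] rms 0.25 318 sd [7.00e-05 5.00e-05 3.50e-04 3.46e-03 8.00e-03]
C [ 0.5176 -0.2564  0.2459] n(deg) [0.79 0.13] rms mm 1.1006521471400577 sd [0.0003 0.0003 0.0003 0.0096 0.0072]
  view rms 0.4932581746951589
  view rms 2.0759229320293566
```

apply_moves(
  deltas=[
    {"xyz": [0.002, 0.012, 0], "turn": 0},
    {"xyz": [0.003, 0.022, 0], "turn": 0},
    {"xyz": [0.004, 0.032, 0], "turn": 0},
    {"xyz": [0.004, 0.036, 0], "turn": 0},
    {"xyz": [0.004, 0.036, 0], "turn": 0},
    {"xyz": [0.003, 0.032, 0], "turn": 0},
    {"xyz": [0.002, 0.024, 0], "turn": 0},
    {"xyz": [0.0016, 0.014, 0], "turn": 0},
    {"xyz": [0, 0.0066, 0], "turn": 0},
    {"xyz": [0, 0, 0], "turn": 0},
    {"xyz": [0, 0, 0], "turn": 0},
  ],
)

```text
clock: 22.22
tcp_pos: [0.5947, -0.0472, 0.4155]
orientation: [-2.312, -2.126, 0.002]
contact_force: [0.1, -0.5, -1.2]
grip_width: 0.0012
```

apply_moves(
  deltas=[
    {"xyz": [0, 0, -0.015], "turn": 0},
    {"xyz": [0, 0, -0.02], "turn": 0},
    {"xyz": [0, 0, -0.02], "turn": 0},
    {"xyz": [0, 0, -0.01], "turn": 0},
    {"xyz": [0, 0, 0], "turn": 0},
    {"xyz": [0, 0, 0], "turn": 0},
    {"xyz": [0, 0, 0], "turn": 0},
  ],
)

```text
clock: 22.8
tcp_pos: [0.5954, -0.0473, 0.3522]
orientation: [2.313, 2.124, 0.002]
contact_force: [0.8, 0.6, -2.0]
grip_width: 0.0013
```

```bash
python3 avg.py;python3 - <<'E'
from h import *
o=readout.get_obs();print(o['orientation'])
im,c=shot('wrist','w18'); im2,c2=shot('side','s18');crop('s18c',im2,200,90,320,220,5)
E
```

```text
F [ 0.36  0.   -1.54] M [ 0.009 -0.087  0.   ] sdFz 0.44 tcp [ 0.5953 -0.047   0.3523] w 0.0014 t 23.0
[2.31188527e+00 2.12515729e+00 1.88639078e-03]
```

View pics/s18c.png

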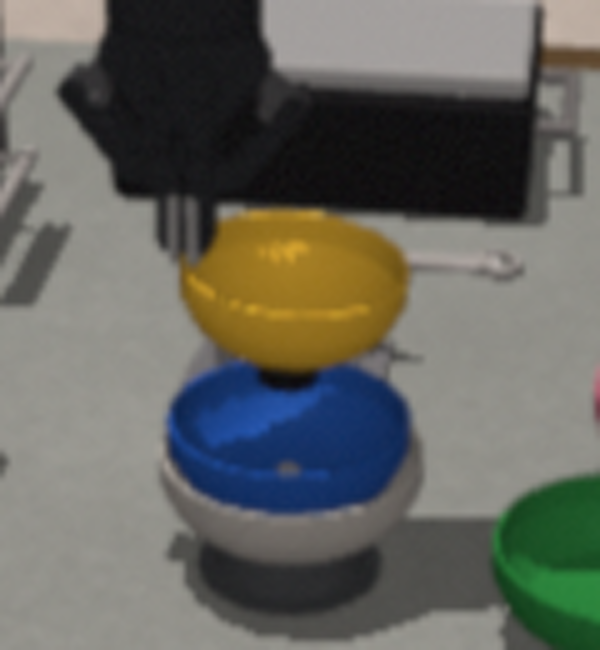

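View pics/w18.png

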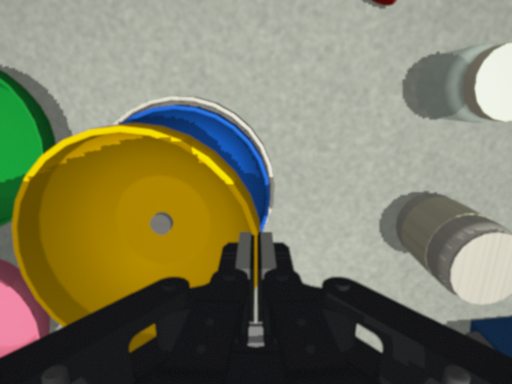

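apply_moves(
  deltas=[
    {"xyz": [0, 0, -0.01], "turn": 0},
    {"xyz": [0, 0, -0.015], "turn": 0},
    {"xyz": [0, 0, -0.013], "turn": 0},
    {"xyz": [0, 0, -0.008], "turn": 0},
    {"xyz": [0, 0, 0], "turn": 0},
    {"xyz": [0, 0, 0], "turn": 0},
    {"xyz": [0, 0, 0], "turn": 0},
  ],
)

```text
clock: 23.68
tcp_pos: [0.5952, -0.0466, 0.3055]
orientation: [2.312, 2.126, 0.001]
contact_force: [-0.8, -0.3, -1.3]
grip_width: 0.0009
```

```bash
python3 avg.py;python3 - <<'E'
from h import *
im2,c2=shot('side','s19');crop('s19c',im2,200,90,320,220,5)
shot('wrist','w19')
E
```

```text
F [-0.26 -0.13 -1.58] M [ 0.007 -0.107 -0.009] sdFz 0.5 tcp [ 0.5952 -0.0467  0.3057] w 0.0013 t 23.8833
```

View pics/s19c.png

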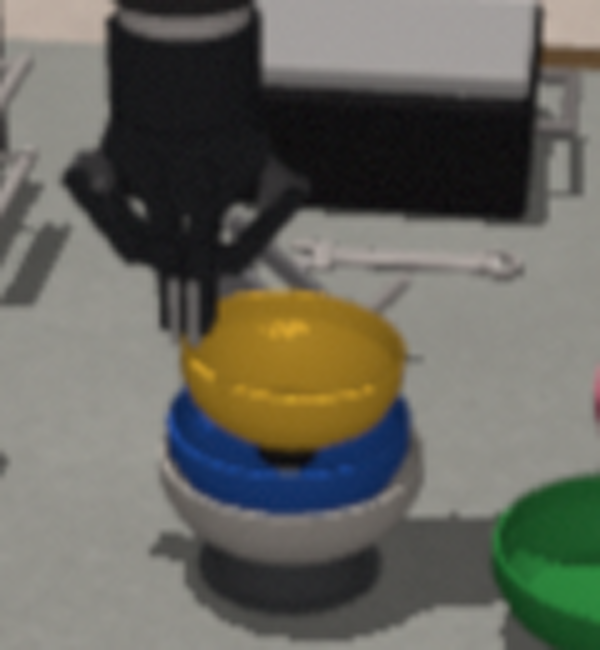

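View pics/w19.png

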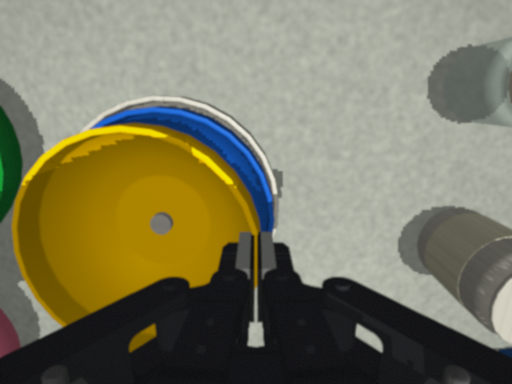

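apply_moves(
  deltas=[
    {"xyz": [0, 0, -0.001], "turn": 0},
    {"xyz": [0, 0, 0], "turn": 0},
  ],
)

```text
clock: 24.15
tcp_pos: [0.5948, -0.0468, 0.3041]
orientation: [2.313, 2.126, 0.0]
contact_force: [-0.1, -0.5, -1.6]
grip_width: 0.0008
```

```bash
python3 avg.py
```

```text
F [-0.1  -0.14 -2.12] M [-0.015 -0.113 -0.006] sdFz 0.36 tcp [ 0.5948 -0.0468  0.3041] w 0.0013 t 24.35
```

apply_moves(
  deltas=[
    {"xyz": [0, 0, -0.001], "turn": 0},
    {"xyz": [0, 0, 0], "turn": 0},
  ],
)

```text
clock: 24.52
tcp_pos: [0.5948, -0.0468, 0.3029]
orientation: [-2.313, -2.126, 0.0]
contact_force: [-0.1, 0.1, -1.6]
grip_width: 0.0012
```

```bash
python3 avg.py
```

```text
F [-0.47  0.32 -1.45] M [-0.018 -0.092 -0.002] sdFz 0.18 tcp [ 0.5948 -0.0468  0.303 ] w 0.0011 t 24.7167
```

apply_moves(
  deltas=[
    {"xyz": [0, 0, -0.001], "turn": 0},
    {"xyz": [0, 0, 0], "turn": 0},
  ],
)

```text
clock: 24.88
tcp_pos: [0.5948, -0.0468, 0.3019]
orientation: [-2.313, -2.126, 0.0]
contact_force: [-0.0, 0.3, -1.7]
grip_width: 0.0009
```

```bash
python3 avg.py
```

```text
F [ 0.    0.29 -1.78] M [-0.017 -0.09  -0.034] sdFz 0.31 tcp [ 0.5948 -0.0468  0.302 ] w 0.001 t 25.0833
```

apply_moves(
  deltas=[
    {"xyz": [0, 0, -0.001], "turn": 0},
    {"xyz": [0, 0, 0], "turn": 0},
  ],
)

```text
clock: 25.25
tcp_pos: [0.5948, -0.0468, 0.3009]
orientation: [-2.313, -2.126, 0.0]
contact_force: [-0.3, 0.5, -1.7]
grip_width: 0.0011
```

```bash
python3 avg.py
```

```text
F [-0.17  0.01 -1.87] M [-0.012 -0.106  0.011] sdFz 0.35 tcp [ 0.5948 -0.0468  0.301 ] w 0.0011 t 25.45
```

apply_moves(
  deltas=[
    {"xyz": [0, 0, -0.001], "turn": 0},
    {"xyz": [0, 0, 0], "turn": 0},
  ],
)

```text
clock: 25.62
tcp_pos: [0.5948, -0.0468, 0.2999]
orientation: [-2.313, -2.126, 0.0]
contact_force: [0.9, 1.1, -2.4]
grip_width: 0.0013
```

```bash
python3 avg.py
```

```text
F [ 0.13  0.18 -1.82] M [-0.022 -0.055  0.006] sdFz 0.5 tcp [ 0.5948 -0.0468  0.3   ] w 0.0007 t 25.8167
```

apply_moves(
  deltas=[
    {"xyz": [0, 0, -0.0007], "turn": 0},
    {"xyz": [0, 0, 0], "turn": 0},
  ],
)

```text
clock: 25.98
tcp_pos: [0.5948, -0.0468, 0.2993]
orientation: [-2.313, -2.126, -0.0]
contact_force: [-0.3, -0.1, -1.7]
grip_width: 0.001
```

```bash
python3 avg.py
```

```text
F [-0.04 -0.08 -1.7 ] M [-0.006 -0.09  -0.008] sdFz 0.46 tcp [ 0.5949 -0.0468  0.2993] w 0.0008 t 26.1833
```

apply_moves(
  deltas=[
    {"xyz": [0, 0, -0.001], "turn": 0},
    {"xyz": [0, 0, 0], "turn": 0},
  ],
)

```text
clock: 26.35
tcp_pos: [0.5948, -0.0468, 0.2982]
orientation: [-2.313, -2.126, 0.0]
contact_force: [-0.1, 0.2, -1.7]
grip_width: 0.001
```

```bash
python3 avg.py
```

```text
F [ 0.15 -0.03 -1.87] M [ 0.005 -0.118  0.002] sdFz 0.35 tcp [ 0.5948 -0.0468  0.2983] w 0.0013 t 26.55
```

apply_moves(
  deltas=[
    {"xyz": [0, 0, -0.001], "turn": 0},
    {"xyz": [0, 0, 0], "turn": 0},
  ],
)

```text
clock: 26.72
tcp_pos: [0.5948, -0.0468, 0.2972]
orientation: [-2.313, -2.126, 0.0]
contact_force: [-0.5, 0.2, -1.7]
grip_width: 0.0007
```

```bash
python3 avg.py
```

```text
F [ 0.19 -0.35 -1.76] M [-0.014 -0.084  0.002] sdFz 0.36 tcp [ 0.5948 -0.0468  0.2973] w 0.0012 t 26.9167
```

apply_moves(
  deltas=[
    {"xyz": [0, 0, -0.001], "turn": 0},
    {"xyz": [0, 0, 0], "turn": 0},
  ],
)

```text
clock: 27.08
tcp_pos: [0.5948, -0.0468, 0.2962]
orientation: [-2.313, -2.126, 0.0]
contact_force: [-0.1, 0.0, -1.7]
grip_width: 0.001
```

```bash
python3 avg.py
```

```text
F [-0.32 -0.05 -2.01] M [-0.007 -0.122  0.004] sdFz 0.75 tcp [ 0.5948 -0.0468  0.2963] w 0.0008 t 27.2833
```

apply_moves(
  deltas=[
    {"xyz": [0, 0, -0.001], "turn": 0},
    {"xyz": [0, 0, 0], "turn": 0},
  ],
)

```text
clock: 27.45
tcp_pos: [0.5948, -0.0468, 0.2952]
orientation: [-2.313, -2.126, 0.0]
contact_force: [-0.7, -0.8, -2.3]
grip_width: 0.0012
```

```bash
python3 avg.py;python3 - <<'E'
from h import *
im2,c2=shot('side','s20');crop('s20c',im2,200,90,320,220,5)
E
```

```text
F [ 0.05 -0.27 -1.93] M [-0.006 -0.072 -0.004] sdFz 0.72 tcp [ 0.5948 -0.0468  0.2953] w 0.0009 t 27.65
```

View pics/s20c.png

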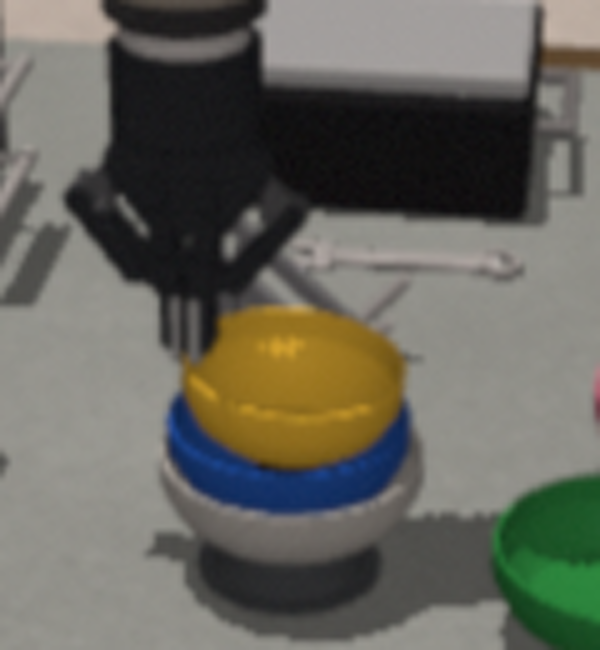

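apply_moves(
  deltas=[
    {"xyz": [0, 0, -0.001], "turn": 0},
    {"xyz": [0, 0, 0], "turn": 0},
  ],
)

```text
clock: 27.87
tcp_pos: [0.5948, -0.0468, 0.2942]
orientation: [-2.313, -2.126, 0.0]
contact_force: [-0.3, -0.1, -2.4]
grip_width: 0.0009
```

```bash
python3 avg.py
```

```text
F [-0.25  0.02 -1.71] M [-0.005 -0.114  0.025] sdFz 0.55 tcp [ 0.5948 -0.0468  0.2943] w 0.0012 t 28.0667
```

apply_moves(
  deltas=[
    {"xyz": [0, 0, -0.001], "turn": 0},
    {"xyz": [0, 0, 0], "turn": 0},
  ],
)

```text
clock: 28.23
tcp_pos: [0.5948, -0.0468, 0.2933]
orientation: [-2.313, -2.126, 0.0]
contact_force: [0.3, -0.3, -1.3]
grip_width: 0.0011
```

```bash
python3 avg.py
```

```text
F [-0.02 -0.12 -1.81] M [ 0.017 -0.104  0.008] sdFz 0.36 tcp [ 0.5948 -0.0468  0.2933] w 0.0012 t 28.4333
```

apply_moves(
  deltas=[
    {"xyz": [0, 0, -0.001], "turn": 0},
    {"xyz": [0, 0, 0], "turn": 0},
  ],
)

```text
clock: 28.6
tcp_pos: [0.5948, -0.0467, 0.2922]
orientation: [-2.313, -2.126, 0.0]
contact_force: [0.2, 0.4, -0.6]
grip_width: 0.0011
```

```bash
python3 avg.py
```

```text
F [-0.13  0.35 -1.54] M [-0.014 -0.125  0.021] sdFz 0.64 tcp [ 0.5948 -0.0468  0.2923] w 0.0012 t 28.8
```

apply_moves(
  deltas=[
    {"xyz": [0, 0, -0.0007], "turn": 0},
    {"xyz": [0, 0, 0], "turn": 0},
  ],
)

```text
clock: 28.97
tcp_pos: [0.5948, -0.0468, 0.2916]
orientation: [-2.313, -2.126, 0.0]
contact_force: [-0.6, -0.7, -1.9]
grip_width: 0.001
```

```bash
python3 avg.py
```

```text
F [ 0.13  0.03 -1.71] M [-0.015 -0.093 -0.001] sdFz 0.28 tcp [ 0.5948 -0.0468  0.2916] w 0.0009 t 29.1667
```

apply_moves(
  deltas=[
    {"xyz": [0, 0, -0.0008], "turn": 0},
    {"xyz": [0, 0, 0], "turn": 0},
  ],
)

```text
clock: 29.33
tcp_pos: [0.5948, -0.0468, 0.2908]
orientation: [-2.313, -2.126, 0.0]
contact_force: [-0.7, -0.4, -1.7]
grip_width: 0.001
```

```bash
python3 avg.py
```

```text
F [ 0.04 -0.04 -1.74] M [-0.018 -0.102 -0.001] sdFz 0.38 tcp [ 0.5948 -0.0468  0.2908] w 0.0012 t 29.5333
```

apply_moves(
  deltas=[
    {"xyz": [0, 0, -0.0008], "turn": 0},
    {"xyz": [0, 0, 0], "turn": 0},
  ],
)

```text
clock: 29.7
tcp_pos: [0.5948, -0.0468, 0.29]
orientation: [-2.313, -2.126, 0.0]
contact_force: [-0.4, 0.9, -2.0]
grip_width: 0.0012
```

```bash
python3 avg.py
```

```text
F [-0.06  0.35 -1.81] M [ 0.004 -0.093 -0.009] sdFz 0.3 tcp [ 0.5948 -0.0468  0.29  ] w 0.001 t 29.9
```

apply_moves(
  deltas=[
    {"xyz": [0, 0, -0.0008], "turn": 0},
    {"xyz": [0, 0, 0], "turn": 0},
  ],
)

```text
clock: 30.07
tcp_pos: [0.595, -0.0468, 0.2893]
orientation: [2.313, 2.126, 0.001]
contact_force: [0.0, 0.5, -0.9]
grip_width: 0.0013
```

```bash
python3 avg.py
```

```text
F [-0.18  0.19 -1.3 ] M [-0.003 -0.127 -0.012] sdFz 0.47 tcp [ 0.5949 -0.0468  0.2893] w 0.0009 t 30.2667
```

apply_moves(
  deltas=[
    {"xyz": [0, 0, -0.0004], "turn": 0},
    {"xyz": [0, 0, 0], "turn": 0},
  ],
)

```text
clock: 30.43
tcp_pos: [0.595, -0.0468, 0.289]
orientation: [2.312, 2.126, 0.001]
contact_force: [0.8, 0.0, -0.8]
grip_width: 0.0014
```

```bash
python3 avg.py;python3 - <<'E'
from h import *
im2,c2=shot('side','s21');crop('s21c',im2,200,90,320,220,5)
shot('wrist','w21')
E
```

```text
F [ 0.58  0.02 -1.05] M [-0.017 -0.191  0.002] sdFz 0.38 tcp [ 0.595  -0.0468  0.289 ] w 0.0011 t 30.6333
```

View pics/s21c.png

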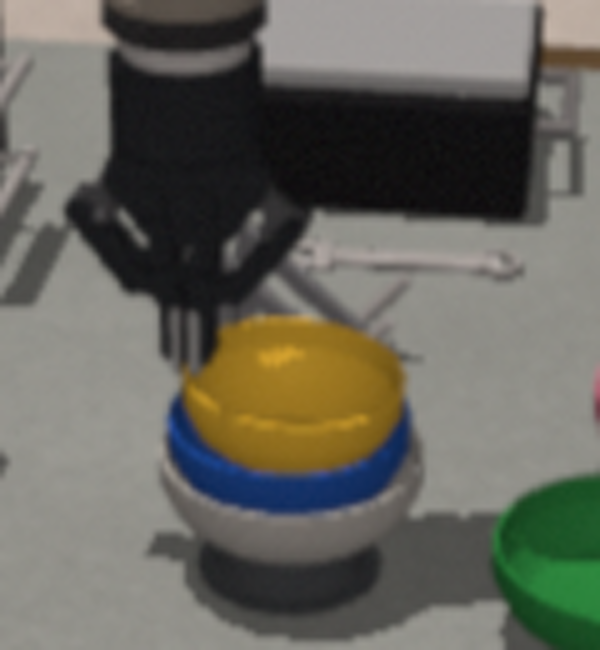

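View pics/w21.png

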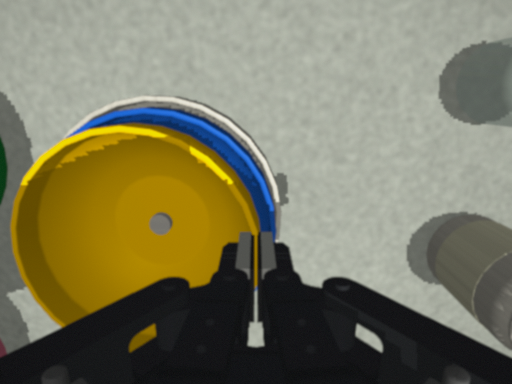

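Touch confirmed: Fz went from -1.75 to -1.05 N, with the same Fx/My signature as the blue touch. Releasing.

apply_moves(
  deltas=[
    {"xyz": [0, 0, 0], "turn": 0},
    {"xyz": [0, 0, 0], "turn": 0},
  ],
  squeeze=20,
)

```text
clock: 30.9
tcp_pos: [0.5949, -0.0468, 0.289]
orientation: [2.313, 2.126, 0.0]
contact_force: [0.7, -0.2, -0.3]
grip_width: 0.0011
```

apply_moves(
  deltas=[
    {"xyz": [0, 0, 0], "turn": 0},
    {"xyz": [0, 0, 0], "turn": 0},
    {"xyz": [0, 0, 0], "turn": 0},
    {"xyz": [0, 0, 0], "turn": 0},
  ],
  claw=0.5,
)

```text
clock: 31.23
tcp_pos: [0.5948, -0.0467, 0.2889]
orientation: [-2.313, -2.126, 0.0]
contact_force: [0.1, 0.2, -0.3]
grip_width: 0.0211
```

```bash
python3 avg.py;python3 - <<'E'
from h import *
im2,c2=shot('side','s22');crop('s22c',im2,200,90,320,220,5)
E
```

```text
F [ 0.35 -0.16 -0.44] M [ 0.008  0.003 -0.006] sdFz 0.17 tcp [ 0.5948 -0.0467  0.2889] w 0.021 t 31.4333
```

View pics/s22c.png

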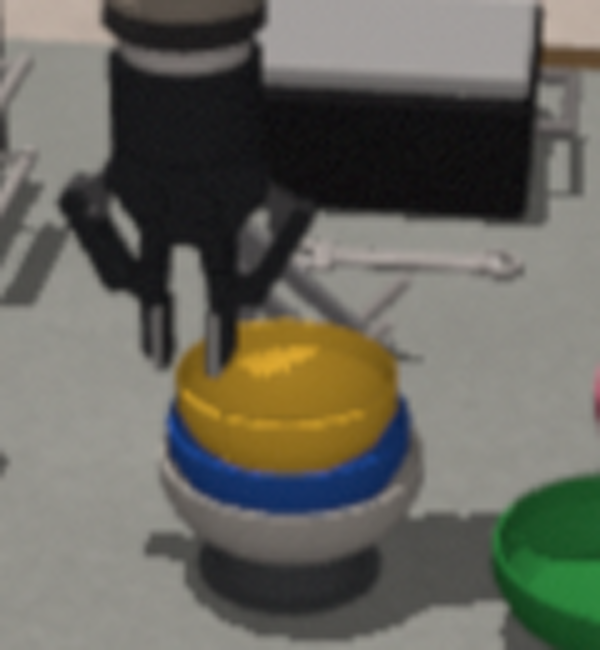

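apply_moves(
  deltas=[
    {"xyz": [0, 0, 0.01], "turn": 0},
    {"xyz": [0, 0, 0.025], "turn": 0},
    {"xyz": [0, 0, 0.035], "turn": 0},
    {"xyz": [0, 0, 0.035], "turn": 0},
    {"xyz": [-0.02, -0.02, 0.025], "turn": 0},
    {"xyz": [-0.02, -0.025, 0.015], "turn": 0},
    {"xyz": [-0.02, -0.02, 0.005], "turn": 0},
    {"xyz": [0, 0, 0], "turn": 0},
    {"xyz": [0, 0, 0], "turn": 0},
    {"xyz": [0, 0, 0], "turn": 0},
  ],
)

```text
clock: 32.32
tcp_pos: [0.535, -0.1112, 0.4394]
orientation: [2.312, 2.126, 0.001]
contact_force: [-1.0, 0.1, -0.6]
grip_width: 0.0213
```

```bash
python3 - <<'E'
from h import *
o=readout.get_obs();print(o['tcp_pos'],o['contact_force'],o['clock'])
im,c=shot('wrist','w23'); im2,c2=shot('side','s23');crop('s23c',im2,200,90,320,220,5); a,ca=shot('scene','a23')
E
```

```text
[ 0.53496224 -0.11121448  0.43941429] [-0.95665969  0.12557126 -0.64130466] 32.3167
```

View pics/w23.png

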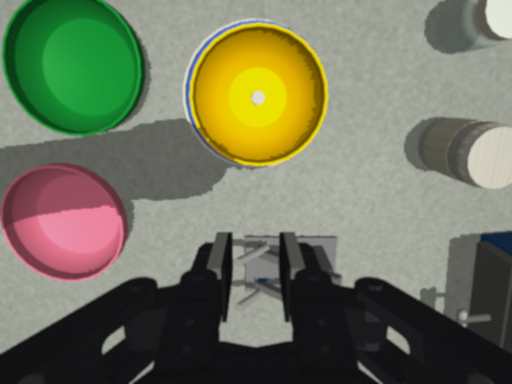

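View pics/s23c.png

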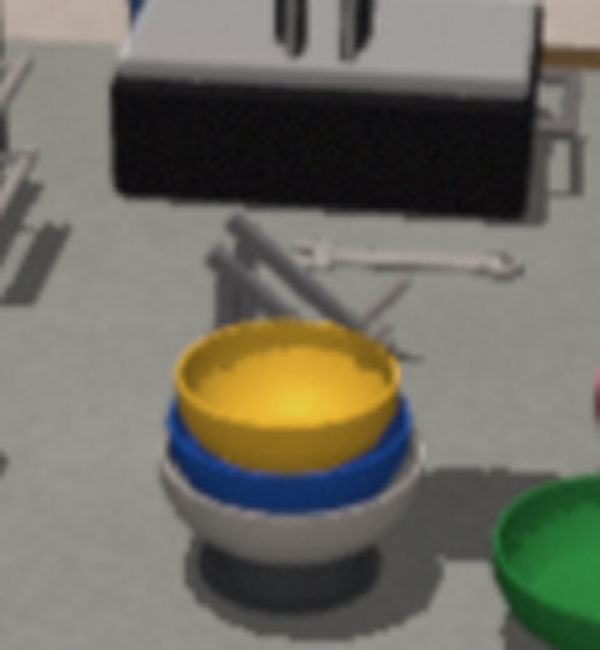

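View pics/a23.png

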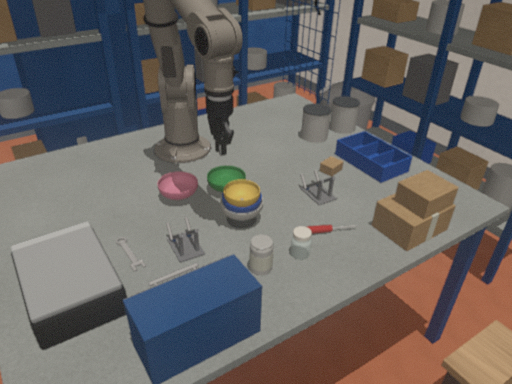

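```bash
python3 - <<'E'
from h import *
im,c=load('w23')
v,q=held(im,c,'yellow',.058,(180,15,335,175),[.542,-.042,.123],False)
P=plane(c,q,.123)[:,:2];f=lambda v:np.hypot(*(P-v[:2]).T)-v[2];print(least_squares(f,[.54,-.04,.058],loss='soft_l1',f_scale=.0005).x.round(4))
print('nub',plane(c,[(258,98)],.082))
# blue rim position now: left arc, and grey
g=cv2.cvtColor(im,cv2.COLOR_RGB2GRAY).astype(np.float32)
pts=[]
for a in np.radians(np.arange(160,262,3)):
    rr=np.arange(71,82,.25);x=257+rr*np.cos(a);y=96+rr*np.sin(a);s=cv2.GaussianBlur(cv2.remap(g,x.astype(np.float32)[None],y.astype(np.float32)[None],1),(5,1),0)[0];i=np.argmin(np.diff(s));pts.append((x[i],y[i]))
P=plane(c,pts,.076)[:,:2];f=lambda v:np.hypot(*(P-v[:2]).T)-.0693
s=least_squares(f,[.54,-.04],loss='soft_l1',f_scale=.0005);print('grey',s.x.round(4),np.median(abs(f(s.x))))
a0,_=load('scene0');a1,_=load('a23');s0,_=load('side0');s1,_=load('s23')
for n,(u,w) in {'scene':(a0,a1),'side':(s0,s1)}.items():
    d=(cv2.absdiff(cv2.GaussianBlur(u,(3,3),0),cv2.GaussianBlur(w,(3,3),0)).max(2)>45).astype(np.uint8)
    nn,_,st,ce=cv2.connectedComponentsWithStats(d)
    print(n,[(st[i].tolist()) for i in range(1,nn) if st[i,4]>12])
E
```

```text
yellow C [ 0.5439 -0.0432  0.1167] tilt deg [] rms 0.28 398 sd [2.e-05 2.e-05 8.e-05]
[ 0.5438 -0.0432  0.0568]
nub [[ 0.54373446 -0.04344219  0.082     ]]
grey [ 0.5401 -0.0469] 0.0011330872139204765
scene [[0, 0, 34, 29, 752], [122, 0, 11, 12, 97], [133, 0, 9, 2, 15], [174, 0, 19, 17, 226], [221, 9, 7, 6, 23], [214, 11, 5, 3, 14], [194, 15, 48, 32, 766], [208, 15, 18, 5, 52], [159, 22, 16, 6, 52], [131, 30, 18, 7, 51], [188, 30, 5, 7, 18], [168, 33, 5, 6, 14], [139, 36, 16, 20, 122], [0, 44, 8, 4, 24], [175, 44, 5, 6, 16], [226, 49, 7, 6, 31], [0, 55, 4, 12, 30], [216, 56, 16, 26, 156], [146, 60, 16, 21, 113], [186, 64, 8, 4, 25], [176, 69, 8, 12, 51], [184, 69, 10, 30, 215], [0, 79, 4, 13, 33], [205, 83, 9, 3, 16], [209, 83, 24, 9, 110], [196, 84, 4, 6, 19], [205, 90, 29, 65, 1187], [214, 97, 6, 4, 21], [0, 99, 13, 21, 150], [197, 98, 3, 9, 17], [0, 122, 34, 34, 585], [12, 145, 140, 86, 1962], [159, 152, 14, 7, 47], [151, 157, 30, 18, 254], [300, 163, 35, 21, 436], [173, 178, 21, 14, 181], [222, 179, 39, 34, 1078], [323, 183, 4, 7, 19], [162, 187, 59, 48, 1048], [297, 188, 9, 8, 31], [183, 235, 5, 6, 23], [163, 238, 7, 10, 38]]
side [[248, 0, 36, 59, 1782], [361, 0, 26, 23, 507], [476, 0, 5, 5, 20], [362, 27, 15, 15, 120], [474, 58, 2, 12, 20], [238, 60, 9, 11, 55], [244, 71, 18, 30, 278], [268, 73, 17, 29, 256], [363, 105, 129, 82, 2172], [501, 104, 11, 4, 28], [496, 111, 9, 31, 118], [499, 111, 13, 44, 294], [233, 122, 50, 72, 2434], [282, 184, 28, 18, 293], [355, 190, 91, 20, 1160], [210, 224, 58, 64, 2547], [501, 245, 11, 4, 32], [487, 246, 8, 2, 13], [256, 281, 14, 15, 149], [223, 291, 20, 5, 49], [225, 297, 35, 11, 208]]
```

```bash
python3 - <<'E'
from h import *
print(r.hand_in())
E
```

```text
the job is handed in; nothing more can be done
None
```

I stacked both lids as asked: blue inside grey first, then yellow inside blue. The job was handed in at about 32.5 s with the gripper clear of everything.

- **Method:** I pinched each lid at the top of its rim with 20 N. It levelled itself between the pads and came out of the holder, and I then lifted it with 50 N. I lowered it in steps of 1 mm or less until the force showed the knob touching. Contact forces were about 2 N for the blue lid, backed off slightly before letting go, and 0.7 N for the yellow.
- **Centring:** overhead measurements put grey at (0.5405, -0.042), blue at (0.542, -0.042) and yellow at (0.544, -0.043). Each lid is about 2 mm off the one below, which is close to the camera accuracy. I did not correct these offsets.
- **Level:** the side picture shows all three rims level.
- **Heights:** they agree with knobs sticking out roughly 14–16 mm on the blue lid and 28 mm on the yellow.
- **Other things:** the grey lid's outline is unchanged in the side view. Comparing before and after pictures, I saw changes only at the lids, the robot and shadows.
- **Checks that disagreed:**
    - The last fit of the grey rim from above gave y = -0.047 with a poor fit, because the stack nearly hides it. I relied on the earlier clean fits and the side view instead.
    - Tilts fitted from the wrist camera alone were unreliable, so I did not use them.

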